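# Load and close the curing box

### The arm

A 7-joint arm with a two-finger parallel gripper is mounted at the origin on the work surface. World frame = base frame: x ahead of the robot, y to its left, z up, the work surface at z = 0. Lengths are in m, angles in rad, forces in N, time in s.
With the tool pointing down it reaches from about 0.425 to 0.925 m from the base axis. Payload 6.8 kg.
Tool frame: the origin (TCP) lies midway between the tips of the shut fingers; the grasp point (between the pads) lies 19 mm behind it (r.grip_depth is the distance from the TCP to the grasp point, in m); z points along the fingers, y is the line along which they close (so a half turn about z gives the same grasp; the last joint's range is limited). The gripper opens to 85 mm and grips with 20 to 120 N. Pads are 22 mm wide; open, the fingers measure 114 mm over their backs; the gripper's body (76 mm by 85 mm) begins 54 mm behind the grasp point. The pads swing forward as they close: fully open they stand 13 mm farther back than shut.
Start: joints at [-0.108, 0.477, 0.022, 1.555, -0.011, 1.109, -0.083], TCP at [0.675, 0, 0.231] pointing down, gripper open.
Joint ranges: [-2.96, 2.96], [-0.34, 2.1], [-1.41, 1.46], [0.24, 2.44], [-1.37, 4.51], [0.17, 1.92], [-2.96, 2.96]. Speed limits (rad/s): [2.39, 2.39, 3.14, 3.14, 3.14, 3.14, 3.14].

### API

Orientations are given as a rotation vector (axis times angle).
In Python, from bench import telemetry, grab_frame, calibration, order, silhouettes, r gives the robot as it stands.
- The arm moves only by the tool apply_moves, never from a script. Its argument "moves" is a list of rows, each a list of 7 numbers: the turn, a rotation vector about the tool's x, y, z scaled (see below), then the shift along the tool's x, y, z scaled (see below), then the opening, from -1 (shut) to 1 (fully open). A call has exactly 8 rows; each row shifts and turns the commanded pose from where the row before left it, along the tool's axes as they then stand; what a row does not reach is not made up. The controller multiplies each number of a shift by 1000 mm and each number of a turn by 6 degrees. A row lasts 1/12 s, in which the tool goes at most 41.7 mm and 7.16 degrees, less where a joint would pass 70% of its speed; a pose out of reach is approached as far as the arm can. A call with a number of a shift or a turn outside -1 to 1 is refused whole. A call with a gripper value outside its range is refused whole. The fingers move at their own pace and stop on an object; "grip_force" is the grip in N (left out, the last holds). Time passes only in rows, so rows that do not move let the fingers close, or fill a call up. It gives the time, the measured TCP pose, the force, the opening and the grip force at its end, in the units of the state.
- telemetry.get_obs(): the state, without advancing time (a new reading comes with each control period).
- grab_frame(name): name is "scene" or "side" or "wrist"; returns the picture (480x640x3 uint8, blue, green, red); there is no depth.
- calibration(name): a dict with "fx", "fy", "cx", "cy" (pixels), "k1" (the pictures are not rectified: a ray, as slopes to the right and down, at radius r is drawn at 1 + k1 r^2 times it, then the intrinsics apply), "world_from_camera" (4x4, takes a point from camera to world coordinates); the wrist camera has in their place "mount" (4x4, takes a point from camera to tool coordinates, whose origin is the TCP and whose axes are the flange's). Camera axes: x right, y down, z forward; pixel columns grow to the right and rows downward; lengths in m; the calibration is good to about 2 mm. A picture is of the moment at which its call begins: read the wrist's pose just before it. calibration takes no time and is no camera call.
- order.hand_in(): hands the job in; it is judged then, once.
Trained networks look in the newest picture that a camera, given by its name, has taken for a name from the list of things; names that differ only in an ending like _2 or _b are one class to them, and where a whole thing is asked for, a point or a joint stands for the part that bears it (a point fixed in the world has none). Each returns a list of dicts, best first, with "p" (0 to 1); they miss things now and then, are a little off and sometimes report something else, mostly with a low value. They report only what shows in the picture. A call takes as long as a camera call. They do not tell look-alikes from the thing itself.
- silhouettes(thing, camera): "mask" (480x640 bool, what is visible of it) and "extent" ([centre column, centre row, width, height] in pixels, round what is visible of it).
The state is a dict: "clock": time; "joints": joint angles; "qvel": joint speeds; "tau": joint torques, N m; "tcp_pos": TCP position; "orientation": TCP orientation; "contact_force": force on the tool from outside, world axes, zero at the start; "moment": the same for the moment, N m; "grip_width": finger opening in m; "gripper_force": force on a finger pad.
Only numpy, scipy, OpenCV 4.12 (cv2) and the standard library are available. Lean on these libraries where they do the work, as an engineer would, in place of code of your own. Each camera call takes 0.05 s, during which the arm holds its last target. There are 200 camera calls.

### The job

Get the curing box ready for its run: put every cream resin casting from the bench inside the box, then slide the loose lid panel into the box's grooves until it is fully home against the end stop, and swing the clamp right down onto the lid. Only when the box is shut and clamped, turn the heat dial clockwise as far as it will go. Leave the other things on the bench standing where they are.

Things in the scene. Friction and masses are not known exactly. Their poses are not given: they have to be found in the camera images.
- curing_box: Aluminium curing box fixed to the bench, open on top. Origin on the bench under the trough's centre; y = the way the lid slides in (groove mouth at -y, end stop face at y = 92 mm), z up. The lid slides on the wall tops (z = 70) between cheeks 156 apart. At y 100 to 180, |x| < 75 stands the control housing, top z = 75, with the dial. The fixed clamp pedestal is on the +x side.
- box_floor (a point): Centre of the trough's inner floor, 6 mm above the bench. Inner space 136 (x) by 160 (y) mm of the box, walls 64 mm high from this floor; side lips on top of the walls reach 77 mm above it and cover |x| > 69 mm.
- groove_mouth (a point): Mouth of the lid grooves: middle of the outer edge of the apron, at its top (box y = -138, z = 70 mm). The apron runs 46 mm from here to the trough's front wall, with flared sides; the lid can be set down on it and pushed. The lips over the grooves (undersides 79 mm above the bench, for the 6 mm lid) start 53 mm in from here, with raised lead-ins from 32 mm in: set the lid down outside those.
- lid_panel: The lid: loose flat aluminium panel 152 (x) by 184 (y) by 6 mm thick, 0.45 kg, with an upright grip rib 14 (x) by 60 (y) by 32 high in the middle of its top (rib top 38 above the underside). Origin: centre of its underside, z up. It starts flat on the bench with the rib up, and is the same either way round. Fully home its origin is at x = 0, y = 0, z = 70 mm of the curing box.
- clamp (a joint): Hold-down clamp arm on the far (+x) side of the box, hinge along the box's y axis: 0 = right down on the lid, about 1.57 = upright, 1.85 = leaning fully back. Stiff: stays where it is left; needs about 2 N at the handle.
- clamp_handle (a point): Centre of the clamp's cross handle, a rubber bar of 14 mm diameter and 44 mm long lying along the box's y axis, at the end of the arm, 88 mm from the hinge. The arm is 14 mm wide and 10 mm thick. Down, the handle is 97 mm above the bench, 20 mm above the lid.
- clamp_pivot (a point): A fixed point on the clamp's hinge axis (x 104, y 55, z 96.5 mm of the curing box).
- heat_dial (a joint): Heat dial on top of the control housing: grows clockwise seen from above, from 0 (bar grip along the box's x axis) to 4.7 rad at its clockwise end stop.
- heat_dial_grip (a point): On the dial's axis, at the height to grip, 37 mm above the housing's top; the dial has an upright bar grip 42 mm long, 14 mm thick and 32 mm high (up to 7 mm above this point) on a disc of 44 mm diameter. The bar's long direction is the box's x axis turned clockwise by the joint's value.
- cast_dome: bare cream resin casting; origin at the centre of its underside, z up. A dome: round skirt 40 mm in diameter and 24 high, rounded above to 36 mm.
- cast_plug: bare cream resin casting; origin at the centre of its underside, z up. A stepped plug: round foot 42 mm in diameter and 13 high, round shank 26 mm in diameter up to 36 mm.
- cast_bar: bare cream resin casting; origin at the centre of its underside, z up. A block 48 (x) by 24 (y) by 34 mm high.
- cast_bracket: bare cream resin casting; origin at the centre of its underside, z up. A T-shaped bracket: foot 44 (x) by 36 (y) by 12 high, with an upright web 44 (x) by 14 (y) along its middle up to 37 mm.
- cast_hex: bare cream resin casting; origin at the centre of its underside, z up. A hexagonal block 40 mm across corners (two of them on its x axis), 35 mm across flats, 34 mm high.
- mixing_cup: Bystander: white mixing cup, 72 mm wide, 85 high. Origin under its centre.
- wrench: Bystander: steel wrench 180 mm long along x, lying flat.
- tape_roll: Bystander: roll of paper tape, 72 mm wide, 24 high.
- brush: Bystander: brush 200 mm long along x, lying.
There are look-alikes about, which are no part of the job. Leave any pink, purple or turquoise look-alike of the cast_hex alone.

How it is judged:
On the way, in this order (a step that is already met when the one before it is completed fails the run):
1. every casting lies in the box's trough (x of cast_dome in the frame of curing_box between -0.072 and 0.072 m and y of cast_dome in the frame of curing_box between -0.084 and 0.084 m and z of cast_dome in the frame of curing_box between 0 and 0.068 m and x of cast_plug in the frame of curing_box between -0.072 and 0.072 m and y of cast_plug in the frame of curing_box between -0.084 and 0.084 m and z of cast_plug in the frame of curing_box between 0 and 0.068 m and x of cast_bar in the frame of curing_box between -0.072 and 0.072 m and y of cast_bar in the frame of curing_box between -0.084 and 0.084 m and z of cast_bar in the frame of curing_box between 0 and 0.068 m and x of cast_bracket in the frame of curing_box between -0.072 and 0.072 m and y of cast_bracket in the frame of curing_box between -0.084 and 0.084 m and z of cast_bracket in the frame of curing_box between 0 and 0.068 m and x of cast_hex in the frame of curing_box between -0.072 and 0.072 m and y of cast_hex in the frame of curing_box between -0.084 and 0.084 m and z of cast_hex in the frame of curing_box between 0 and 0.068 m), for 0.2 s.
2. the lid is fully home in its grooves (y of lid_panel in the frame of curing_box between -0.006 and 0.006 m and x of lid_panel in the frame of curing_box between -0.006 and 0.006 m and z of lid_panel in the frame of curing_box between 0.064 and 0.077 m and angle between lid_panel's own z axis and vertical below 0.06 rad), for 0.2 s.
3. the clamp is right down on the lid (all of step 2 and value of joint clamp below 0.1 rad), for 0.2 s.
4. the heat dial is at its clockwise end stop (value of joint heat_dial above 4.58 rad), for 0.2 s.
At the end, for the whole second after the job is handed in: Every casting present is inside the trough (origin within its inner walls and below the lid), the lid is in its grooves within 6 mm of fully home and flat, the clamp is within 0.1 rad of right down, the dial is within 0.12 rad of its clockwise end stop; all in that order (all of step 1 and all of step 3 and value of joint heat_dial above 4.58 rad and linear speed of lid_panel below 0.02 m/s); the robot touches nothing.
It fails at once if a bystander (cup, wrench, tape, brush) is moved more than 6 cm or knocked over (distance of any of mixing_cup, wrench, tape_roll, brush from where it was at the start of the episode above 0.06 m or angle between mixing_cup's own z axis and vertical above 0.6 rad).
Of cast_dome, cast_plug, cast_bar, cast_bracket, cast_hex only 3 to 5 are there at a start; the rules pass over those that are not, and their reading is None.
At some moment in a run one of cast_dome, cast_plug, cast_bar, cast_bracket, cast_hex, lid_panel may be knocked a few centimetres aside while the robot is not near it.
Once in a run the grip may slacken for a moment while it holds something.
It also fails if it takes over 210 s, if anything falls off the work surface, if the arm or the gripper's body presses on something with over 40 N, if the wrist force passes 120 N, or if a joint passes its speed limit or range.

## Working session

There is one attempt and no reset: what is moved stays moved. The work goes in short steps, Python scripts to look and compute and a tool call to move; the robot and the scene stay as the last step left them, time stands still between calls to the robot, and variables do not carry over. Pictures are saved under pics/ and viewed, at most 14 in all, crops included, and the job is handed in when it is done.

Besides the shell and the picture viewer there is one more tool, called after ">>>" as name(argument=value, ...), one argument or row to a line, values as JSON. apply_moves: Moves the arm, as the interface text tells. Its arguments: {"type":"object","properties":{"moves":{"type":"array"},"grip_force":{"type":"number"}},"required":["moves"]}

```bash
ls; mkdir -p pics; cat > h.py <<'E'
import numpy as np, cv2
from scipy.spatial.transform import Rotation as R
from bench import telemetry, grab_frame, calibration, order, silhouettes, r
def campose(n):
    c=calibration(n)
    if n!='wrist': return c,np.array(c['world_from_camera'])
    o=telemetry.get_obs(); T=np.eye(4); T[:3,:3]=R.from_rotvec(o['orientation']).as_matrix(); T[:3,3]=o['tcp_pos']
    return c,T@np.array(c['mount'])
def pix2w(cT,u,v,z):
    c,T=cT; x=(u-c['cx'])/c['fx']; y=(v-c['cy'])/c['fy']; a,b=x,y
    for _ in range(20):
        k=1+c['k1']*(a*a+b*b); a,b=x/k,y/k
    d=T[:3,:3]@np.array([a,b,1]); o=T[:3,3]; return o+d*(z-o[2])/d[2]
def w2pix(cT,P):
    c,T=cT; p=T[:3,:3].T@(np.atleast_2d(P)-T[:3,3]).T; a,b=p[0]/p[2],p[1]/p[2]; k=1+c['k1']*(a*a+b*b)
    return np.stack([c['fx']*a*k+c['cx'],c['fy']*b*k+c['cy']],1)
E
python3 - <<'E'
from h import *
o=telemetry.get_obs();print(o)
for n in ['scene','side','wrist']:
    cT=campose(n);print(n,cT[0]['fx'],cT[1].round(3).tolist())
    cv2.imwrite(f'pics/{n}0.png',grab_frame(n))
    for t in ['cast_dome','cast_plug','cast_bar','cast_bracket','cast_hex','lid_panel','curing_box','clamp','heat_dial','mixing_cup','wrench','tape_roll','brush']:
        print(n,t,[(round(d['p'],2),np.round(d['extent']).astype(int).tolist()) for d in silhouettes(t,n)])
E
```

```text
pics
{'clock': 0.0, 'joints': array([-0.10808266,  0.47779999,  0.02236258,  1.55646797, -0.01149389,
        1.10930738, -0.08306811]), 'qvel': array([ 2.75638696e-05,  2.49876100e-04, -4.95999998e-04,  6.43327513e-04,
       -1.13401976e-03,  6.34151532e-04,  1.61319208e-03]), 'tau': array([-5.45967814e-04, -5.96443820e+01,  1.60769675e+00, -2.81194621e+01,
        1.24063640e-02,  9.39900521e-03,  2.20753498e-05]), 'tcp_pos': array([ 6.74396636e-01, -4.37601065e-05,  2.30319272e-01]), 'orientation': array([-2.22057366, -2.22061454,  0.00222269]), 'contact_force': array([ 0.99413411,  0.76703847, -0.01300639]), 'moment': array([-0.02043455,  0.08877063, -0.03882133]), 'gripper_force': 0.0, 'grip_width': 0.08509091063312557}
scene 521.3557022299833 [[0.526, 0.617, -0.585, 1.145], [0.851, -0.395, 0.347, -0.388], [-0.017, -0.68, -0.733, 0.851], [0.0, 0.0, 0.0, 1.0]]
scene cast_dome [(0.9, [287, 284, 19, 18])]
scene cast_plug []
scene cast_bar [(0.75, [309, 320, 20, 30])]
scene cast_bracket []
scene cast_hex [(0.93, [189, 282, 22, 18]), (0.86, [248, 258, 17, 18]), (0.61, [253, 322, 20,
[... 1411 characters left out ...]
675], [0.0, -0.966, -0.258, 0.066], [0.001, 0.258, -0.966, 0.373], [0.0, 0.0, 0.0, 1.0]]
wrist cast_dome [(0.77, [218, 283, 36, 39])]
wrist cast_plug []
wrist cast_bar [(0.7, [260, 365, 35, 39]), (0.68, [298, 291, 40, 48]), (0.53, [366, 370, 60, 45])]
wrist cast_bracket []
wrist cast_hex [(0.97, [131, 317, 51, 42]), (0.65, [210, 368, 12, 22]), (0.65, [131, 423, 11, 13]), (0.63, [261, 367, 36, 39])]
wrist lid_panel [(0.67, [129, 454, 31, 47])]
wrist curing_box [(0.73, [149, 92, 270, 184])]
wrist clamp [(0.55, [424, 301, 81, 84])]
wrist heat_dial []
wrist mixing_cup [(0.64, [425, 300, 84, 82])]
wrist wrench []
wrist tape_roll [(0.81, [366, 368, 55, 48])]
wrist brush [(0.3, [260, 364, 29, 43])]
```

View pics/scene0.png

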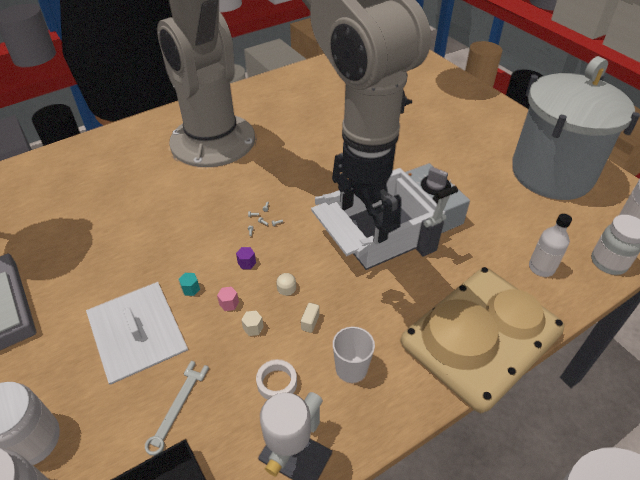

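View pics/wrist0.png

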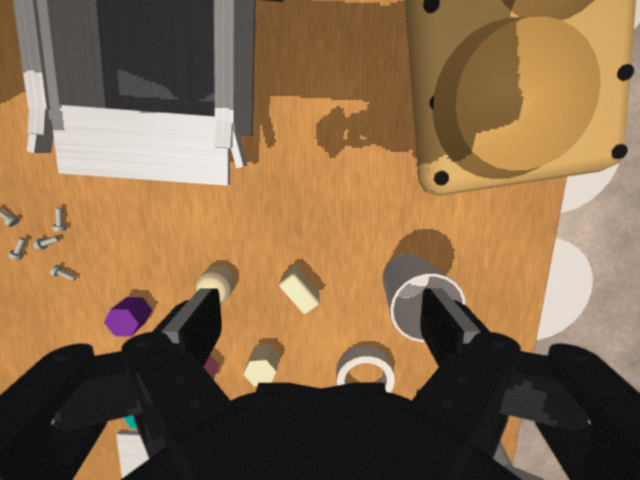

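View pics/side0.png

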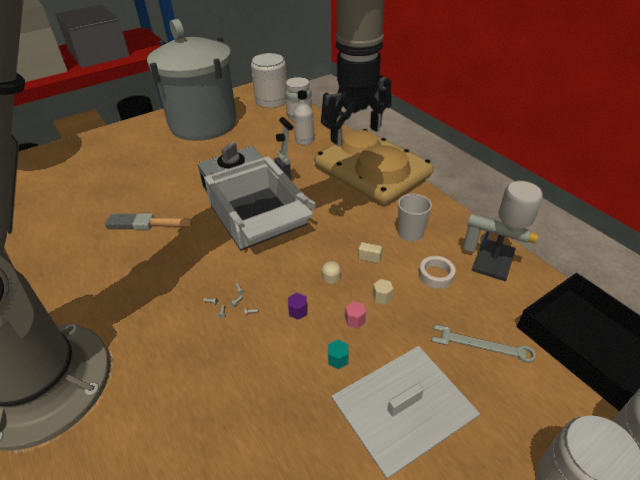

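Scene picture: cream dome (287,284), cream bar (311,318), cream hex (253,322). Things that could be taken for cast_hex: pink (228,299), purple (246,258) and turquoise (189,283), so I choose the cream one at (253,322). The lid is at (136,335) and the box at (394,218). I see no plug or bracket.

```bash
cat >> h.py <<'E'
from scipy.optimize import minimize
def ring(rad,z,n=32,ph=0):
    t=np.arange(n)*2*np.pi/n+ph; return np.c_[rad*np.cos(t),rad*np.sin(t),0*t+z]
def boxp(x0,x1,y0,y1,z0,z1): return np.array([[a,b,c] for a in(x0,x1) for b in(y0,y1) for c in(z0,z1)])
MODEL={'cast_dome':[np.vstack([ring(.02,0),ring(.02,.024),ring(.017,.030),ring(.010,.0345),ring(.003,.036)])],
'cast_bar':[boxp(-.024,.024,-.012,.012,0,.034)],
'cast_hex':[np.vstack([ring(.02,0,6),ring(.02,.034,6)])],
'lid_panel':[boxp(-.076,.076,-.092,.092,0,.006),boxp(-.007,.007,-.03,.03,.006,.038)]}
def xf(p,q): # p local pts, q=(x,y,yaw,z)
    c,s=np.cos(q[2]),np.sin(q[2]); return np.c_[q[0]+c*p[:,0]-s*p[:,1],q[1]+s*p[:,0]+c*p[:,1],p[:,2]+q[3]]
S=4
def render(cT,name,q):
    m=np.zeros((480*S,640*S),np.uint8)
    for p in MODEL[name]:
        h=cv2.convexHull(((w2pix(cT,xf(p,q))+.5)*S).astype(np.float32))
        cv2.fillPoly(m,[h.round().astype(np.int32)],1)
    return m
def fit(name,views,q0,z=0,yaws=(0,)):
    # views: list of (cT,mask)
    best=None
    big=[(cT,cv2.resize(m.astype(np.uint8),None,fx=S,fy=S,interpolation=cv2.INTER_NEAREST)) for cT,m in views]
    def f(q):
        t=0
        for cT,b in big:
            a=render(cT,name,(q[0]/100,q[1]/100,q[2],z)); t-=(a&b).sum()/max(1,(a|b).sum())
        return t
    for y in yaws:
        s=np.array([[q0[0]*100,q0[1]*100,y]]*4)+np.array([[0,0,0],[1,0,0],[0,1,0],[0,0,.25]])
        o=minimize(f,s[0],method='Nelder-Mead',options=dict(initial_simplex=s,xatol=.01,fatol=1e-3,maxiter=120))
        if best is None or o.fun<best.fun: best=o
    return np.r_[best.x[:2]/100,best.x[2],best.fun/len(views)]
E
cat > f1.py <<'E'
from h import *
import sys
near={'scene':{'cast_dome':(287,284),'cast_bar':(310,319),'cast_hex':(253,322),'lid_panel':(136,335)},'side':{'cast_dome':(330,271),'cast_bar':(370,252),'cast_hex':(383,291),'lid_panel':(404,411)}}
ims={n:grab_frame(n) for n in near}
for t in MODEL:
    V=[];q0=None
    for n in near:
        cT=campose(n)
        for d in silhouettes(t,n):
            e=d['extent']
            if np.hypot(e[0]-near[n][t][0],e[1]-near[n][t][1])<15:
                V.append((cT,d['mask'])); 
                if q0 is None:q0=pix2w(cT,e[0],e[1],.015)
                break
    if q0 is None: cT=campose('side'); q0=pix2w(cT,*near['side'][t],.015)
    if not V: print(t,'none',q0);continue
    q=fit(t,V,q0,yaws=(0,.5,1,1.5,2,2.5) if t!='cast_dome' else (0,))
    print(t,len(V),q.round(4),np.degrees(q[2]).round(1),flush=True)
    for n in near:
        m=render(campose(n),t,(q[0],q[1],q[2],0)); m=cv2.resize(m,(640,480),interpolation=cv2.INTER_NEAREST)
        cs,_=cv2.findContours(m,0,1); cv2.drawContours(ims[n],cs,-1,(0,0,255),1)
a=cv2.resize(ims['scene'][230:400,90:330],None,fx=2.2,fy=2.2)
cv2.imwrite('pics/fit1.png',a)
cT=campose('wrist')
for u,v in [(58,173),(228,184)]: print('apron corner',pix2w(cT,u,v,.07).round(4))
E
python3 f1.py
```

```text
cast_dome 1 [ 0.554  -0.0875 -0.055  -0.9371] -3.1
cast_bar 2 [ 0.6504 -0.092  -0.8056 -0.8298] -46.2
cast_hex 2 [ 0.6036 -0.1923  2.2274 -0.9183] 127.6
lid_panel 2 [ 0.4834 -0.3908  1.5168 -0.9754] 86.9
apron corner [0.4404 0.0454 0.07  ]
apron corner [0.592  0.0356 0.07  ]
```

View pics/fit1.png

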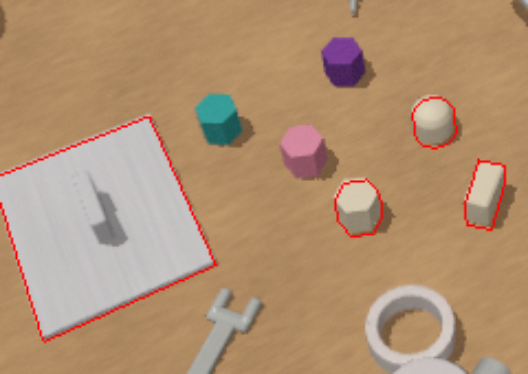

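Crop confirms it: the cream hex at crop (358,207), the dome at (433,122) and the bar at (485,195) all fit their outlines. Pink, purple and turquoise are the look-alikes. Starting with the dome.

>>> apply_moves(
  moves=[
    [0,0,0,-0.0219,-0.0301,0,0.5],
    [0,0,0,-0.0219,-0.0301,0,0.5],
    [0,0,0,-0.0219,-0.0301,0,0.5],
    [0,0,0,-0.0219,-0.0301,0,0.5],
    [0,0,0,0,0,0.035,0.5],
    [0,0,0,0,0,0.035,0.5],
    [0,0,0,0,0,0.03,0.5],
    [0,0,0,0,0,0.02,0.5],
  ],
  grip_force=40,
)

```text
clock: 3.27
tcp_pos: [0.5531, -0.0877, 0.109]
orientation: [-2.221, -2.22, 0.002]
contact_force: [-0.4, 0.2, -0.3]
grip_width: 0.0639
gripper_force: 0.0
```

```bash
cat > f2.py <<'E'
from h import *
o=telemetry.get_obs(); print(o['clock'],o['tcp_pos'].round(4),o['orientation'].round(3),o['grip_width'])
for n in ['scene','side']:
    cT=campose(n); grab_frame(n)
    for t in ['cast_dome','cast_bar','cast_hex','tape_roll','mixing_cup']:
        print(n,t,[(round(d['p'],2),pix2w(cT,*d['extent'][:2],.017 if 'cast' in t else .012)[:2].round(3).tolist()) for d in silhouettes(t,n) if d['p']>.4])
E
python3 f2.py
```

```text
3.2667 [ 0.5531 -0.0877  0.109 ] [-2.221e+00 -2.220e+00  2.000e-03] 0.06385206221714637
scene cast_dome [(0.73, [0.556, -0.086])]
scene cast_bar [(0.7, [0.655, -0.093])]
scene cast_hex [(0.83, [0.53, -0.204]), (0.71, [0.452, -0.128]), (0.69, [0.598, -0.19]), (0.6, [0.45, -0.254])]
scene tape_roll [(0.84, [0.726, -0.209])]
scene mixing_cup [(0.68, [0.761, -0.065]), (0.43, [0.506, -0.392])]
side cast_dome [(0.78, [0.548, -0.094]), (0.49, [0.469, -0.405])]
side cast_bar [(0.98, [0.65, -0.092]), (0.63, [0.727, -0.219])]
side cast_hex [(0.85, [0.448, -0.266]), (0.82, [0.527, -0.204]), (0.73, [0.447, -0.128]), (0.72, [0.605, -0.191])]
side tape_roll [(0.59, [0.728, -0.214])]
side mixing_cup [(0.58, [0.816, -0.062])]
```

>>> apply_moves(
  moves=[
    [0,0,0,0.0004,0.0006,0.035,0.5],
    [0,0,0,0,0,0.035,0.5],
    [0,0,0,0,0,0.02,0.5],
    [0,0,0,0,0,0.015,0.5],
    [0,0,0,0,0,0,0.5],
    [0,0,0,0,0,0,-1],
    [0,0,0,0,0,0,-1],
    [0,0,0,0,0,0,-1],
  ],
  grip_force=40,
)

```text
clock: 4.53
tcp_pos: [0.5564, -0.0873, 0.0079]
orientation: [2.22, 2.22, 0.003]
contact_force: [0.2, -0.6, 0.1]
grip_width: 0.0383
gripper_force: 40.1
```

>>> apply_moves(
  moves=[
    [0,0,0,0,0,0,-1],
    [0,0,0,0,0,0,-1],
    [0,0,0,0,0,-0.01,-1],
    [0,0,0,0,0,-0.03,-1],
    [0,0,0,0,0,-0.035,-1],
    [0,0,0,0,0,-0.035,-1],
    [0,0,0,0,0,-0.035,-1],
    [0,0,0,0,0,-0.035,-1],
  ],
)

```text
clock: 5.2
tcp_pos: [0.5547, -0.0872, 0.1888]
orientation: [2.221, 2.221, 0.001]
contact_force: [1.4, 0.2, -0.3]
grip_width: 0.0382
gripper_force: 40.4
```

>>> apply_moves(
  moves=[
    [0,0,0,0.039,-0.004,0,-1],
    [0,0,0,0.039,-0.004,0,-1],
    [0,0,0,0.039,-0.004,0,-1],
    [0,0,0,0.039,-0.004,0,-1],
    [0,0,0,0.039,-0.004,0,-1],
    [0,0,0,0.02,-0.004,-0.03,-1],
    [0,0,0,0,0,-0.03,-1],
    [0,0,0,0,0,0,-1],
  ],
)

```text
clock: 5.87
tcp_pos: [0.5334, 0.1309, 0.2526]
orientation: [2.215, 2.223, 0.014]
contact_force: [2.2, -0.4, 0.3]
grip_width: 0.0383
gripper_force: 40.5
```

```bash
python3 - <<'E'
from h import *
o=telemetry.get_obs(); print(o['tcp_pos'].round(4),o['orientation'].round(4),o['grip_width'])
cT=campose('wrist'); np.savez('wbox.npz',T=cT[1])
cv2.imwrite('pics/wbox.png',grab_frame('wrist'))
E
```

```text
[0.5334 0.1309 0.2526] [2.2145 2.2229 0.0136] 0.038341285247113804
```

View pics/wbox.png

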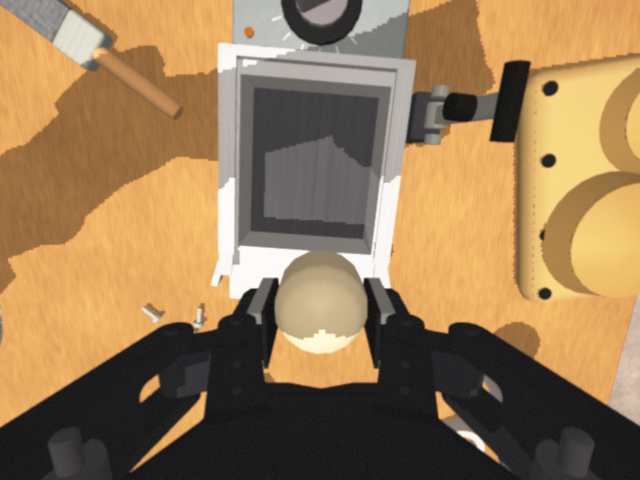

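```bash
cat > ov.py <<'E'
from h import *
import sys
q=[float(a) for a in sys.argv[1:4]]; q[2]=np.radians(q[2])
T=np.load('wbox.npz')['T']; cT=(calibration('wrist'),T)
im=cv2.imread('pics/wbox.png'); k=3; im=cv2.resize(im[0:320,190:450],None,fx=k,fy=k)[:, :]
def L(pts,col):
    p=((w2pix(cT,xf(np.array(pts)/1000.,(q[0],q[1],q[2],0)))-[190,0]+.5)*k).round().astype(np.int32)
    cv2.polylines(im,[p],True,col,1)
L([(-68,-80,70),(68,-80,70),(68,80,70),(-68,80,70)],(0,0,255))
L([(-68,-80,6),(68,-80,6),(68,80,6),(-68,80,6)],(0,255,255))
L([(-69,-80,83),(-69,92,83),(69,92,83),(69,-80,83)],(0,255,0))
L([(-75,100,75),(75,100,75),(75,180,75),(-75,180,75)],(255,0,0))
L(ring(22,85)+[0,140,0],(255,0,255))
cv2.imwrite(sys.argv[4],cv2.resize(im,None,fx=.62,fy=.62,interpolation=cv2.INTER_AREA))
E
python3 ov.py .525 .178 -3.7 pics/ov1.png
```

```text
(no output)
```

View pics/ov1.png

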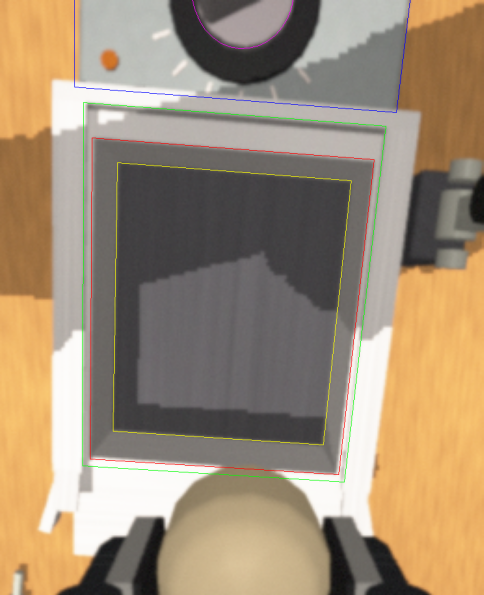

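>>> apply_moves(
  moves=[
    [0,0,0.3,0.033,-0.002,0,-1],
    [0,0,0.3,0.033,-0.002,0,-1],
    [0,0,0,0.033,-0.001,0,-1],
    [0,0,0,0,0,0.02,-1],
    [0,0,0,0,0,0.035,-1],
    [0,0,0,0,0,0.035,-1],
    [0,0,0,0,0,0.035,-1],
    [0,0,0,0,0,0,-1],
  ],
)

```text
clock: 6.58
tcp_pos: [0.5246, 0.2236, 0.1147]
orientation: [-2.289, -2.148, 0.019]
contact_force: [-1.8, -0.5, -1.0]
grip_width: 0.0386
gripper_force: 43.8
```

>>> apply_moves(
  moves=[
    [0,0,0,0.003,0.002,0.035,-1],
    [0,0,0,0,0,0.035,-1],
    [0,0,0,0,0,0.02,-1],
    [0,0,0,0,0,0.012,-1],
    [0,0,0,0,0,0.002,-1],
    [0,0,0,0,0,0,-1],
    [0,0,0,0,0,0,0.2],
    [0,0,0,0,0,0,0.2],
  ],
)

```text
clock: 7.25
tcp_pos: [0.5329, 0.2303, 0.0193]
orientation: [2.29, 2.15, 0.005]
contact_force: [-0.2, -0.2, 1.3]
grip_width: 0.0514
gripper_force: 0.0
```

>>> apply_moves(
  moves=[
    [0,0,0,0,0,0,0.2],
    [0,0,0,0,0,0,0.2],
    [0,0,0,0,0,-0.02,0.2],
    [0,0,0,0,0,-0.035,0.2],
    [0,0,0,0,0,-0.035,0.2],
    [0,0,0,0,0,-0.035,0.2],
    [0,0,0,0,0,-0.035,0.2],
    [0,0,0,0,0,0,0.2],
  ],
)

```text
clock: 7.92
tcp_pos: [0.5354, 0.2317, 0.1852]
orientation: [2.288, 2.148, 0.019]
contact_force: [1.4, 0.3, -0.2]
grip_width: 0.0512
gripper_force: 0.0
```

>>> apply_moves(
  moves=[
    [0,0,0,-0.0385,0,0,0.2],
    [0,0,0,-0.0385,0,0,0.2],
    [0,0,0,-0.0385,0,0,0.2],
    [0,0,0,-0.0385,0,0,0.2],
    [0,0,0,-0.0319,0.0225,0,0.2],
    [0,0,0,-0.0319,0.028,0,0.2],
    [0,0,0,-0.0319,0.028,0,0.2],
    [0,0,0,-0.0319,0.028,0,0.2],
  ],
)

```text
clock: 8.58
tcp_pos: [0.6196, -0.058, 0.1779]
orientation: [2.289, 2.15, 0.001]
contact_force: [1.0, 0.6, -0.3]
grip_width: 0.0513
gripper_force: 0.0
```

>>> apply_moves(
  moves=[
    [0,0,-0.99,-0.0319,0.028,0,0.2],
    [0,0,-0.99,0,0,0,0.2],
    [0,0,-0.99,0,0,0,0.2],
    [0,0,-0.99,0,0,0,0.2],
    [0,0,-0.99,0,0,0,0.2],
    [0,0,-0.99,0,0,0,0.2],
    [0,0,-0.99,0,0,0,0.2],
    [0,0,-0.99,0,0,0,0.2],
  ],
)

```text
clock: 9.25
tcp_pos: [0.6441, -0.0892, 0.1775]
orientation: [1.222, 2.894, 0.0]
contact_force: [0.4, 0.4, -0.5]
grip_width: 0.0514
gripper_force: 0.0
```

>>> apply_moves(
  moves=[
    [0,0,0,0,0,0.035,0.2],
    [0,0,0,0,0,0.03,0.2],
    [0,0,0,0,0,0.02,0.2],
    [0,0,0,0,0,0,0.2],
    [0,0,0,0,0,0,0.2],
    [0,0,0,0,0,0,0.2],
    [0,0,0,0,0,0,0.2],
    [0,0,0,0,0,0,0.2],
  ],
)

```text
clock: 9.92
tcp_pos: [0.6454, -0.0892, 0.0942]
orientation: [1.229, 2.888, 0.002]
contact_force: [-0.1, -0.3, -1.0]
grip_width: 0.0514
gripper_force: 0.0
```

```bash
cat > st.py <<'E'
from h import *
import sys
o=telemetry.get_obs(); M=R.from_rotvec(o['orientation']).as_matrix()
print('t',o['clock'],'tcp',o['tcp_pos'].round(4),'yaw of tool y',np.degrees(np.arctan2(M[1,1],M[0,1])).round(1),'tilt z',M[:,2].round(4),'w',o['grip_width'].__round__(4),'joints',o['joints'].round(2))
if len(sys.argv)>1:
    tgt=np.array([float(a) for a in sys.argv[1:4]]); d=M.T@(tgt-o['tcp_pos']); print('delta in tool axes',d.round(4))
    if len(sys.argv)>4:
        dy=float(sys.argv[4])-np.degrees(np.arctan2(M[1,1],M[0,1])); dy=(dy+90)%180-90; print('turn units',(-dy/6).round(2))
E
cat > one.py <<'E'
from h import *
import sys
t=sys.argv[1]; g=np.array([float(sys.argv[2]),float(sys.argv[3])]); V=[]
for n in ['scene','side']:
    cT=campose(n); grab_frame(n)
    for d in silhouettes(t,n):
        p=pix2w(cT,*d['extent'][:2],.017)[:2]
        if np.linalg.norm(p-g)<.035: V.append((cT,d['mask']));break
if V:
    q=fit(t,V,g,z=float(sys.argv[4]) if len(sys.argv)>4 else 0,yaws=(0,.8,1.6,2.4)); print(t,len(V),q[:2].round(4),'yaw',np.degrees(q[2]).round(1),'iou',-q[3].round(3))
else: print('not seen')
E
python3 one.py cast_bar .65 -.092; python3 st.py .6504 -.092 .005 43.8
```

```text
cast_bar 2 [ 0.6505 -0.0918] yaw -46.0 iou 0.867
t 10.1167 tcp [ 0.6445 -0.0892  0.093 ] yaw of tool y 43.9 tilt z [ 1.1e-03 -1.0e-04 -1.0e+00] w 0.0516 joints [ 0.15  0.59 -0.15  1.72  0.11  0.84  0.72]
delta in tool axes [-0.006   0.0022  0.088 ]
turn units 0.02
```

>>> apply_moves(
  moves=[
    [0,0,0,-0.006,0.002,0.03,0.2],
    [0,0,0,0,0,0.03,0.2],
    [0,0,0,0,0,0.018,0.2],
    [0,0,0,0,0,0.009,0.2],
    [0,0,0,0,0,0,0.2],
    [0,0,0,0,0,0,-1],
    [0,0,0,0,0,0,-1],
    [0,0,0,0,0,0,-1],
  ],
)

```text
clock: 10.78
tcp_pos: [0.6513, -0.0921, 0.0072]
orientation: [1.228, 2.888, 0.002]
contact_force: [0.4, 0.3, -0.4]
grip_width: 0.023
gripper_force: 39.6
```

>>> apply_moves(
  moves=[
    [0,0,0,0,0,0,-1],
    [0,0,0,0,0,0,-1],
    [0,0,0,0,0,-0.01,-1],
    [0,0,0,0,0,-0.03,-1],
    [0,0,0,0,0,-0.035,-1],
    [0,0,0,0,0,-0.035,-1],
    [0,0,0,0,0,-0.035,-1],
    [0,0,0,0,0,-0.035,-1],
  ],
)

```text
clock: 11.45
tcp_pos: [0.6492, -0.0921, 0.1877]
orientation: [1.23, 2.891, 0.0]
contact_force: [1.0, -0.7, -1.0]
grip_width: 0.0235
gripper_force: 39.5
```

>>> apply_moves(
  moves=[
    [0,0,0.99,0,0,0,-1],
    [0,0,0.99,0,0,0,-1],
    [0,0,0.99,0,0,0,-1],
    [0,0,0.99,0,0,0,-1],
    [0,0,0.99,0,0,0,-1],
    [0,0,0.99,0,0,0,-1],
    [0,0,0.99,0,0,0,-1],
    [0,0,0.99,0,0,0,-1],
  ],
)

```text
clock: 12.12
tcp_pos: [0.6494, -0.092, 0.186]
orientation: [-2.295, -2.145, -0.0]
contact_force: [0.2, 0.5, -1.0]
grip_width: 0.0234
gripper_force: 39.6
```

```bash
python3 st.py .525 .180 .185 -3.7
```

```text
t 12.1167 tcp [ 0.6494 -0.092   0.186 ] yaw of tool y -3.9 tilt z [ 0.e+00  3.e-04 -1.e+00] w 0.0234 joints [ 0.02  0.49  0.03  1.65 -0.02  1.01 -0.01]
delta in tool axes [ 0.2629 -0.1426  0.001 ]
turn units -0.03
```

>>> apply_moves(
  moves=[
    [0,0,0,0.03,-0.024,0,-1],
    [0,0,0,0.03,-0.024,0,-1],
    [0,0,0,0.033,-0.024,0,-1],
    [0,0,0,0.033,-0.023,0,-1],
    [0,0,0,0.035,-0.021,0,-1],
    [0,0,0,0.036,-0.0146,0,-1],
    [0,0,0,0.036,-0.008,0,-1],
    [0,0,0,0.0299,-0.004,0,-1],
  ],
)

```text
clock: 12.78
tcp_pos: [0.522, 0.1821, 0.1863]
orientation: [-2.287, -2.153, -0.001]
contact_force: [-0.2, 0.5, -0.7]
grip_width: 0.0234
gripper_force: 39.7
```

>>> apply_moves(
  moves=[
    [0,0,0,0,0,0,-1],
    [0,0,0,0,0,0.035,-1],
    [0,0,0,0,0,0.035,-1],
    [0,0,0,0,0,0.035,-1],
    [0,0,0,0,0,0.025,-1],
    [0,0,0,0,0,0,-1],
    [0,0,0,0,0,0,-1],
    [0,0,0,0,0,0,-1],
  ],
)

```text
clock: 13.45
tcp_pos: [0.5251, 0.1796, 0.0571]
orientation: [2.29, 2.15, 0.003]
contact_force: [0.4, -0.5, -0.7]
grip_width: 0.0231
gripper_force: 39.6
```

```bash
python3 st.py .525 .180 .015 -3.7
```

```text
t 13.45 tcp [0.5251 0.1796 0.0571] yaw of tool y -3.6 tilt z [ 2.1e-03  9.0e-04 -1.0e+00] w 0.0231 joints [-0.39  0.51 -0.07  1.98  0.06  0.65 -0.55]
delta in tool axes [ 0.0004 -0.0002  0.0421]
turn units 0.01
```

>>> apply_moves(
  moves=[
    [0,0,0,0,0,0.025,-1],
    [0,0,0,0,0,0.016,-1],
    [0,0,0,0,0,0,-1],
    [0,0,0,0,0,0,0.0],
    [0,0,0,0,0,0,0.0],
    [0,0,0,0,0,0,0.0],
    [0,0,0,0,0,-0.025,0.0],
    [0,0,0,0,0,-0.035,0.0],
  ],
)

```text
clock: 14.12
tcp_pos: [0.5223, 0.1786, 0.0737]
orientation: [-2.289, -2.15, 0.006]
contact_force: [1.1, 0.2, -0.5]
grip_width: 0.0429
gripper_force: 0.0
```

>>> apply_moves(
  moves=[
    [0,0,0,0,0,-0.037,0.2],
    [0,0,0,0,0,-0.037,0.2],
    [0,0,0,0,0,-0.037,0.2],
    [0,0,0,-0.0367,0.0102,0,0.2],
    [0,0,0,-0.0367,0.0102,0,0.2],
    [0,0,0,-0.0367,0.0102,0,0.2],
    [0,0,0,-0.0367,0.0102,0,0.2],
    [0,0,0,-0.0367,0.0102,0,0.2],
  ],
)

```text
clock: 14.78
tcp_pos: [0.5638, -0.0088, 0.1871]
orientation: [2.289, 2.15, 0.003]
contact_force: [1.0, 0.3, -0.1]
grip_width: 0.0511
gripper_force: 0.0
```

>>> apply_moves(
  moves=[
    [0,0,0,-0.0367,0.0102,0,0.2],
    [0,0,0,-0.0367,0.0102,0,0.2],
    [0,0,0,-0.0367,0.0102,0,0.2],
    [0,0,0,-0.0367,0.0102,0,0.2],
    [0,0,-0.98,-0.0367,0.0102,0,0.2],
    [0,0,-0.98,0,0,0,0.2],
    [0,0,-0.98,0,0,0,0.2],
    [0,0,-0.98,0,0,0,0.2],
  ],
)

```text
clock: 15.45
tcp_pos: [0.6028, -0.1947, 0.1866]
orientation: [1.799, 2.574, 0.001]
contact_force: [-0.3, 1.2, -0.8]
grip_width: 0.0514
gripper_force: 0.0
```

>>> apply_moves(
  moves=[
    [0,0,-0.98,0,0,0,0.2],
    [0,0,-0.98,0,0,0,0.2],
    [0,0,-1,0,0,0,0.2],
    [0,0,0,0,0,0.035,0.2],
    [0,0,0,0,0,0.03,0.2],
    [0,0,0,0,0,0.015,0.2],
    [0,0,0,0,0,0,0.2],
    [0,0,0,0,0,0,0.2],
  ],
)

```text
clock: 16.12
tcp_pos: [0.6027, -0.1935, 0.1059]
orientation: [-1.385, -2.82, 0.0]
contact_force: [0.5, -0.3, 1.1]
grip_width: 0.0508
gripper_force: 0.0
```

```bash
python3 one.py cast_hex .6036 -.192; python3 st.py .6036 -.1923 .005 37.6
```

```text
cast_hex 2 [ 0.6017 -0.1919] yaw -2.4 iou 0.899
t 16.3167 tcp [ 0.604  -0.1938  0.1074] yaw of tool y 37.7 tilt z [ 3.4e-03 -9.0e-04 -1.0e+00] w 0.051 joints [ 0.28  0.54 -0.09  1.76  0.06  0.84  0.82]
delta in tool axes [0.0017 0.0003 0.1024]
turn units 0.01
```

>>> apply_moves(
  moves=[
    [0,0,0,0.0015,0,0.035,0.2],
    [0,0,0,0,0,0.035,0.2],
    [0,0,0,0,0,0.02,0.2],
    [0,0,0,0,0,0.012,0.2],
    [0,0,0,0,0,0,0.2],
    [0,0,0,0,0,0,-1],
    [0,0,0,0,0,0,-1],
    [0,0,0,0,0,0,-1],
  ],
)

```text
clock: 16.98
tcp_pos: [0.6033, -0.1927, 0.0053]
orientation: [1.384, 2.817, 0.001]
contact_force: [0.2, 0.6, -0.3]
grip_width: 0.0385
gripper_force: 40.2
```

>>> apply_moves(
  moves=[
    [0,0,0,0,0,0,-1],
    [0,0,0,0,0,0,-1],
    [0,0,0,0,0,-0.01,-1],
    [0,0,0,0,0,-0.03,-1],
    [0,0,0,0,0,-0.035,-1],
    [0,0,0,0,0,-0.035,-1],
    [0,0,0,0,0,-0.035,-1],
    [0,0,0,0,0,-0.035,-1],
  ],
)

```text
clock: 17.65
tcp_pos: [0.6014, -0.1922, 0.186]
orientation: [1.385, 2.819, 0.0]
contact_force: [-0.0, -0.1, -0.8]
grip_width: 0.0389
gripper_force: 40.4
```

>>> apply_moves(
  moves=[
    [0,0,0.86,0,0,0,-1],
    [0,0,0.86,0,0,0,-1],
    [0,0,0.86,0,0,0,-1],
    [0,0,0.86,0,0,0,-1],
    [0,0,0.86,0,0,0,-1],
    [0,0,0.86,0,0,0,-1],
    [0,0,0.86,0,0,0,-1],
    [0,0,0.86,0,0,0,-1],
  ],
)

```text
clock: 18.32
tcp_pos: [0.6016, -0.1921, 0.1842]
orientation: [2.295, 2.145, 0.001]
contact_force: [0.3, -0.1, -1.4]
grip_width: 0.0386
gripper_force: 40.4
```

>>> apply_moves(
  moves=[
    [0,0,0,0.034,-0.0127,0,-1],
    [0,0,0,0.038,-0.0127,0,-1],
    [0,0,0,0.038,-0.0127,0,-1],
    [0,0,0,0.038,-0.0127,0,-1],
    [0,0,0,0.038,-0.0127,0,-1],
    [0,0,0,0.038,-0.0127,0,-1],
    [0,0,0,0.038,-0.0127,0,-1],
    [0,0,0,0.038,-0.0127,0,-1],
  ],
)

```text
clock: 18.98
tcp_pos: [0.5184, 0.1153, 0.1844]
orientation: [2.29, 2.15, 0.002]
contact_force: [0.2, 0.2, -0.2]
grip_width: 0.0389
gripper_force: 40.4
```

>>> apply_moves(
  moves=[
    [0,0,0,0.014,0,0,-1],
    [0,0,0,0,0,0,-1],
    [0,0,0,0,0,0.035,-1],
    [0,0,0,0,0,0.035,-1],
    [0,0,0,0,0,0.03,-1],
    [0,0,0,0,0,0,-1],
    [0,0,0,0,0,0,-1],
    [0,0,0,0,0,0,-1],
  ],
)

```text
clock: 19.65
tcp_pos: [0.5214, 0.1272, 0.0851]
orientation: [2.29, 2.149, 0.003]
contact_force: [0.3, -0.2, 0.4]
grip_width: 0.0386
gripper_force: 40.5
```

```bash
python3 st.py .522 .126 .016 -3.7
```

```text
t 19.65 tcp [0.5214 0.1272 0.0851] yaw of tool y -3.7 tilt z [ 2.1e-03  4.0e-04 -1.0e+00] w 0.0386 joints [-0.31  0.44 -0.06  2.01  0.04  0.69 -0.45]
delta in tool axes [-0.0012  0.0005  0.0691]
turn units 0.01
```

>>> apply_moves(
  moves=[
    [0,0,0,-0.001,0,0.035,-1],
    [0,0,0,0,0,0.025,-1],
    [0,0,0,0,0,0.009,-1],
    [0,0,0,0,0,0,-1],
    [0,0,0,0,0,0,0.2],
    [0,0,0,0,0,0,0.2],
    [0,0,0,0,0,0,0.2],
    [0,0,0,0,0,0,0.2],
  ],
)

```text
clock: 20.32
tcp_pos: [0.5211, 0.1269, 0.0157]
orientation: [2.289, 2.15, 0.004]
contact_force: [-1.3, 0.3, -0.6]
grip_width: 0.0515
gripper_force: 0.0
```

>>> apply_moves(
  moves=[
    [0,0,0,0,0,-0.025,0.2],
    [0,0,0,0,0,-0.037,0.2],
    [0,0,0,0,0,-0.037,0.2],
    [0,0,0,0,0,-0.037,0.2],
    [0,0,0,0,0,-0.037,0.2],
    [0,0,0,-0.03,0,-0.02,0.2],
    [0,0,0,-0.03,0,0,0.2],
    [0,0,0,0,0,0,0.2],
  ],
)

```text
clock: 20.98
tcp_pos: [0.517, 0.0603, 0.2098]
orientation: [2.295, 2.139, 0.002]
contact_force: [-0.5, -0.7, -0.8]
grip_width: 0.0513
gripper_force: 0.0
```

```bash
python3 - <<'E'
from h import *
cT=campose('wrist'); cv2.imwrite('pics/inbox.png',grab_frame('wrist'))
for t in ['cast_dome','cast_bar','cast_hex']:
    print(t,[(round(d['p'],2),pix2w(cT,*d['extent'][:2],.03)[:2].round(3).tolist()) for d in silhouettes(t,'wrist') if d['p']>.3])
E
python3 one.py lid_panel .4834 -.39; python3 st.py .4834 -.3908 .185 -93.1
```

```text
cast_dome [(0.83, [0.534, 0.226])]
cast_bar [(0.6, [0.57, 0.175])]
cast_hex [(0.68, [0.451, -0.108]), (0.58, [0.52, 0.128])]
lid_panel 2 [ 0.4834 -0.3907] yaw 86.6 iou 0.975
t 21.3833 tcp [0.5161 0.0677 0.2069] yaw of tool y -3.5 tilt z [-7.e-04  1.e-04 -1.e+00] w 0.051 joints [-0.22  0.25 -0.03  1.95  0.01  0.94 -0.32]
delta in tool axes [-0.4596 -0.0046  0.0219]
turn units 14.93
```

View pics/inbox.png

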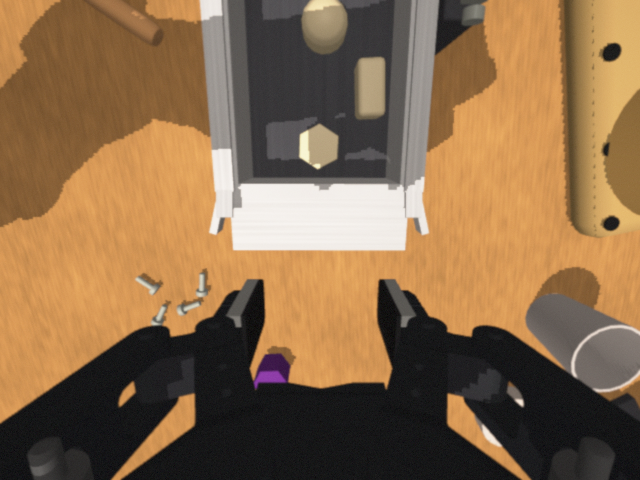

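The picture shows dome (325,25), bar (370,88) and hex (318,146), all inside the trough. The bar slid sideways but is inside. Next the lid.

>>> apply_moves(
  moves=[
    [0,0,0,-0.038,0,0,0],
    [0,0,0,-0.038,0,0,0],
    [0,0,0,-0.038,0,0,0],
    [0,0,0,-0.038,0,0,0],
    [0,0,0,-0.038,0,0,0],
    [0,0,0,-0.038,0,0,0],
    [0,0,0,-0.038,0,0,0],
    [0,0,0,-0.038,0,0,0],
  ],
  grip_force=80,
)

```text
clock: 22.05
tcp_pos: [0.4971, -0.2379, 0.2071]
orientation: [-2.289, -2.152, -0.0]
contact_force: [1.0, 0.4, -0.1]
grip_width: 0.0424
gripper_force: 0.0
```

>>> apply_moves(
  moves=[
    [0,0,0,-0.038,-0.0046,0,0],
    [0,0,0,-0.038,0,0,0],
    [0,0,0,-0.038,0,0,0],
    [0,0,0,-0.038,0,0,0],
    [0,0,1,0,0,0,0],
    [0,0,1,0,0,0,0],
    [0,0,1,0,0,0,0],
    [0,0,1,0,0,0,0],
  ],
)

```text
clock: 22.72
tcp_pos: [0.4834, -0.3878, 0.2066]
orientation: [-2.69, -1.621, 0.0]
contact_force: [0.6, 0.5, -0.3]
grip_width: 0.0424
gripper_force: 0.0
```

>>> apply_moves(
  moves=[
    [0,0,1,0,0,0,0],
    [0,0,1,0,0,0,0],
    [0,0,1,0,0,0,0],
    [0,0,1,0,0,0,0],
    [0,0,1,0,0,0,0],
    [0,0,1,0,0,0,0],
    [0,0,1,0,0,0,0],
    [0,0,1,0,0,0,0],
  ],
)

```text
clock: 23.38
tcp_pos: [0.4836, -0.3874, 0.2068]
orientation: [-3.117, -0.388, 0.001]
contact_force: [0.3, 0.6, -0.0]
grip_width: 0.0426
gripper_force: 0.0
```

>>> apply_moves(
  moves=[
    [0,0,1,0,0,0,0],
    [0,0,1,0,0,0,0],
    [0,0,0.95,0,0,0,0],
    [0,0,0,0,0,0.035,0],
    [0,0,0,0,0,0.035,0],
    [0,0,0,0,0,0.02,0],
    [0,0,0,0,0,0,0],
    [0,0,0,0,0,0,0],
  ],
)

```text
clock: 24.05
tcp_pos: [0.4829, -0.3874, 0.1164]
orientation: [-3.139, 0.089, 0.004]
contact_force: [0.7, -1.5, -0.1]
grip_width: 0.0426
gripper_force: 0.0
```

```bash
python3 st.py .4834 -.3908 .011 -93.3;  python3 - <<'E'
from h import *
cT=campose('wrist'); im=grab_frame('wrist')
P=xf(np.array([[a,b,.038] for a,b in[(-.007,-.03),(.007,-.03),(.007,.03),(-.007,.03)]]),(.4834,-.3907,np.radians(86.7),0))
cv2.polylines(im,[w2pix(cT,P).round().astype(np.int32)],True,(0,0,255),1); cv2.imwrite('pics/lid.png',im)
E
```

```text
t 24.05 tcp [ 0.4829 -0.3874  0.1164] yaw of tool y -93.3 tilt z [-0.0024  0.0012 -1.    ] w 0.0426 joints [ 0.22  0.56  0.49  1.82 -0.34  0.85 -0.76]
delta in tool axes [0.001  0.0035 0.1054]
turn units 0.01
```

View pics/lid.png

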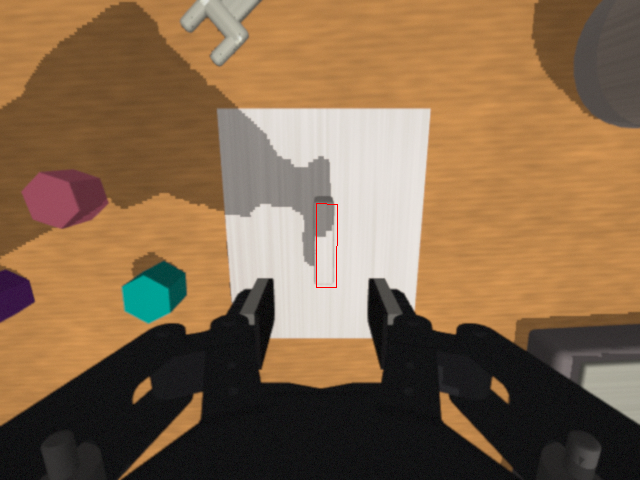

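The rib lies at (326,245), matching the predicted outline. Gripping and lifting.

>>> apply_moves(
  moves=[
    [0,0,0,0.001,0.003,0.035,0],
    [0,0,0,0,0,0.035,0],
    [0,0,0,0,0,0.022,0],
    [0,0,0,0,0,0.012,0],
    [0,0,0,0,0,0,0],
    [0,0,0,0,0,0,-1],
    [0,0,0,0,0,0,-1],
    [0,0,0,0,0,0,-1],
  ],
)

```text
clock: 24.77
tcp_pos: [0.4854, -0.3921, 0.0158]
orientation: [3.139, -0.09, 0.005]
contact_force: [-0.7, 1.3, 1.1]
grip_width: 0.0127
gripper_force: 79.5
```

>>> apply_moves(
  moves=[
    [0,0,0,0,0,0,-1],
    [0,0,0,0,0,0,-1],
    [0,0,0,0,0,0,-1],
    [0,0,0,0,0,-0.01,-1],
    [0,0,0,0,0,-0.025,-1],
    [0,0,0,0,0,-0.03,-1],
    [0,0,0,0,0,-0.03,-1],
    [0,0,0,0,0,-0.03,-1],
  ],
  grip_force=100,
)

```text
clock: 25.43
tcp_pos: [0.4833, -0.3911, 0.1403]
orientation: [3.14, -0.091, -0.0]
contact_force: [0.8, -0.4, -3.4]
grip_width: 0.0122
gripper_force: 97.9
```

>>> apply_moves(
  moves=[
    [0,0,-0.9,0,0,-0.005,-1],
    [0,0,-0.9,0,0,-0.005,-1],
    [0,0,-0.9,0,0,-0.005,-1],
    [0,0,-0.9,0,0,-0.005,-1],
    [0,0,-0.9,0,0,0,-1],
    [0,0,-0.9,0,0,0,-1],
    [0,0,-0.9,0,0,0,-1],
    [0,0,-0.9,0,0,0,-1],
  ],
)

```text
clock: 26.1
tcp_pos: [0.4834, -0.3912, 0.1592]
orientation: [2.95, 1.078, -0.0]
contact_force: [0.6, 0.6, -2.9]
grip_width: 0.012
gripper_force: 98.0
```

>>> apply_moves(
  moves=[
    [0,0,-0.9,0,0,0,-1],
    [0,0,-0.9,0,0,0,-1],
    [0,0,-0.9,0,0,0,-1],
    [0,0,-0.9,0,0,0,-1],
    [0,0,-0.9,0,0,0,-1],
    [0,0,-0.9,0,0,0,-1],
    [0,0,-0.9,0,0,0,-1],
    [0,0,-0.9,0,0,0,-1],
  ],
)

```text
clock: 26.77
tcp_pos: [0.4832, -0.3914, 0.159]
orientation: [2.347, 2.088, -0.001]
contact_force: [-0.5, 0.7, -3.5]
grip_width: 0.0122
gripper_force: 98.0
```

>>> apply_moves(
  moves=[
    [0,0,-0.53,0,0,0,-1],
    [0,0,0,0.02,0,0,-1],
    [0,0,0,0.03,0,0,-1],
    [0,0,0,0.03,0,0,-1],
    [0,0,0,0.03,0,0,-1],
    [0,0,0,0.03,0,0,-1],
    [0,0,0,0.03,0,0,-1],
    [0,0,0,0.02,0,0,-1],
  ],
)

```text
clock: 27.43
tcp_pos: [0.4959, -0.1985, 0.159]
orientation: [-2.29, -2.15, -0.001]
contact_force: [0.4, 0.3, -2.9]
grip_width: 0.012
gripper_force: 98.0
```

```bash
python3 st.py .512 -.032 .150 -3.7
```

```text
t 27.4333 tcp [ 0.4959 -0.1985  0.159 ] yaw of tool y -3.6 tilt z [ 1.e-04  6.e-04 -1.e+00] w 0.012 joints [ 0.19  0.33  0.09  1.97 -0.04  0.84  0.24]
delta in tool axes [0.1672 0.0056 0.0091]
turn units 0.02
```

>>> apply_moves(
  moves=[
    [0,0,0,0.02,0.001,0,-1],
    [0,0,0,0.03,0.001,0,-1],
    [0,0,0,0.03,0.001,0,-1],
    [0,0,0,0.03,0.001,0,-1],
    [0,0,0,0.03,0.001,0,-1],
    [0,0,0,0.02,0.0005,0,-1],
    [0,0,0,0.007,0,0,-1],
    [0,0,0,0,0,0,-1],
  ],
)

```text
clock: 28.1
tcp_pos: [0.5126, -0.0334, 0.159]
orientation: [2.288, 2.152, 0.001]
contact_force: [-0.8, -1.1, -2.1]
grip_width: 0.0122
gripper_force: 98.0
```

```bash
python3 one.py lid_panel .512 -.032 .146; python3 one.py lid_panel .512 -.032 .150;  python3 st.py .5115 -.032 .150 -3.7; python3 - <<'E'
from h import *
cv2.imwrite('pics/held.png',np.vstack([grab_frame('side')[100:370,100:480],grab_frame('scene')[120:390,200:580]]))
E
```

```text
not seen
not seen
t 28.5 tcp [ 0.5124 -0.0364  0.1583] yaw of tool y -3.8 tilt z [-1.e-04 -3.e-04 -1.e+00] w 0.0121 joints [-0.07  0.3   0.02  2.01 -0.01  0.83 -0.11]
delta in tool axes [ 0.0044 -0.0012  0.0083]
turn units -0.02
```

View pics/held.png

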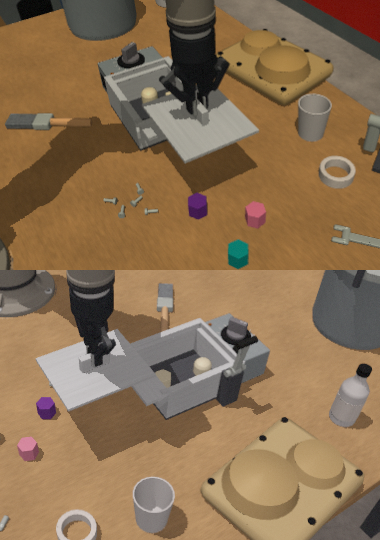

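```bash
python3 - <<'E'
from h import *
V=[];t='lid_panel'
for n in ['scene','side']:
    cT=campose(n); grab_frame(n)
    for d in silhouettes(t,n):
        p=pix2w(cT,*d['extent'][:2],.15)[:2]; print(n,d['p'].__round__(2),p.round(3))
        if np.linalg.norm(p-[.512,-.035])<.06:
            V.append((cT,d['mask']));break
for z in [.138,.142,.146,.150]:
    q=fit(t,V,(.512,-.035),z=z,yaws=(-.06,)); print(z,q.round(4),np.degrees(q[2]).round(2))
E
```

```text
scene 0.7 [ 0.524 -0.044]
side 0.74 [ 0.499 -0.066]
0.138 [ 0.5142 -0.0351 -0.0708 -0.8264] -4.06
0.142 [ 0.5126 -0.0377 -0.0646 -0.8524] -3.7
0.146 [ 0.5125 -0.0406 -0.0643 -0.8524] -3.69
0.15 [ 0.5109 -0.0437 -0.0655 -0.812 ] -3.75
```

>>> apply_moves(
  moves=[
    [0,0,0,0.001,-0.0012,0.02,-1],
    [0,0,0,0,0,0.02,-1],
    [0,0,0,0,0,0.015,-1],
    [0,0,0,0,0,0.01,-1],
    [0,0,0,0,0,0.004,-1],
    [0,0,0,0,0,0,-1],
    [0,0,0,0,0,0,-1],
    [0,0,0,0,0,0,-1],
  ],
)

```text
clock: 29.47
tcp_pos: [0.5122, -0.0343, 0.0902]
orientation: [2.292, 2.147, 0.002]
contact_force: [0.8, -0.1, -3.6]
grip_width: 0.012
gripper_force: 98.0
```

>>> apply_moves(
  moves=[
    [0,0,0,0,0,0.001,-1],
    [0,0,0,0,0,0.001,-1],
    [0,0,0,0,0,0,-1],
    [0,0,0,0,0,0.001,-1],
    [0,0,0,0,0,0,-1],
    [0,0,0,0,0,0,-1],
    [0,0,0,0,0,0,-1],
    [0,0,0,0,0,0,-1],
  ],
)

```text
clock: 30.13
tcp_pos: [0.5114, -0.0342, 0.0863]
orientation: [-2.292, -2.148, -0.0]
contact_force: [1.1, 0.1, -3.4]
grip_width: 0.0121
gripper_force: 98.0
```

```bash
python3 st.py .525 .178 .084 -3.7
```

```text
t 30.1333 tcp [ 0.5114 -0.0342  0.0863] yaw of tool y -3.7 tilt z [ 0.  0. -1.] w 0.0121 joints [-0.07  0.41  0.02  2.06 -0.01  0.67 -0.11]
delta in tool axes [ 2.127e-01 -2.000e-04  2.300e-03]
turn units -0.0
```

>>> apply_moves(
  moves=[
    [0,0,0,0,0,0.001,-1],
    [0,0,0,0,0,0,-1],
    [0,0,0,0,0,0.001,-1],
    [0,0,0,0,0,0,-1],
    [0,0,0,0,0,0,-1],
    [0,0,0,0,0,0,-1],
    [0,0,0,0,0,0,-1],
    [0,0,0,0,0,0,-1],
  ],
)

```text
clock: 30.8
tcp_pos: [0.5116, -0.0345, 0.085]
orientation: [2.293, 2.147, 0.001]
contact_force: [-3.7, -1.0, 6.7]
grip_width: 0.0124
gripper_force: 99.6
```

>>> apply_moves(
  moves=[
    [0,0,0,0,0,0.001,-1],
    [0,0,0,0,0,0,-1],
    [0,0,0,0,0,0,-1],
    [0,0,0,0,0,0,-1],
    [0,0,0,0,0,0,-1],
    [0,0,0,0,0,0,-1],
    [0,0,0,0,0,0,-1],
    [0,0,0,0,0,0,-1],
  ],
)

```text
clock: 31.47
tcp_pos: [0.5117, -0.0349, 0.0839]
orientation: [2.292, 2.147, 0.0]
contact_force: [-3.0, -3.0, 5.1]
grip_width: 0.012
gripper_force: 99.4
```

>>> apply_moves(
  moves=[
    [0,0,0,0,0,-0.001,-1],
    [0,0,0,0.005,0,0,-1],
    [0,0,0,0.008,0,0,-1],
    [0,0,0,0.008,0,0,-1],
    [0,0,0,0.008,0,0,-1],
    [0,0,0,0.008,0,0,-1],
    [0,0,0,0.008,0,0,-1],
    [0,0,0,0.005,0,0,-1],
  ],
)

```text
clock: 32.13
tcp_pos: [0.5155, 0.0153, 0.0853]
orientation: [2.291, 2.147, -0.0]
contact_force: [-2.7, -9.2, 13.2]
grip_width: 0.0117
gripper_force: 100.5
```

>>> apply_moves(
  moves=[
    [0,0,0,0,0,-0.001,-1],
    [0,0,0,0.005,0,0,-1],
    [0,0,0,0.008,0,0,-1],
    [0,0,0,0.008,0,0,-1],
    [0,0,0,0.008,0,0,-1],
    [0,0,0,0.008,0,0,-1],
    [0,0,0,0.008,0,0,-1],
    [0,0,0,0.005,0,0,-1],
  ],
)

```text
clock: 32.8
tcp_pos: [0.5185, 0.0659, 0.0859]
orientation: [2.291, 2.148, 0.0]
contact_force: [-0.8, -6.3, 8.5]
grip_width: 0.012
gripper_force: 99.8
```

```bash
python3 st.py .525 .178 .085 -3.7
```

```text
t 32.8 tcp [0.5185 0.0659 0.0859] yaw of tool y -3.7 tilt z [ 1.e-03 -9.e-04 -1.e+00] w 0.012 joints [-0.25  0.42  0.    2.04  0.    0.68 -0.31]
delta in tool axes [ 0.1122 -0.0007  0.0008]
turn units 0.0
```

>>> apply_moves(
  moves=[
    [0,0,0,0.006,0,0,-1],
    [0,0,0,0.008,0,0,-1],
    [0,0,0,0.008,0,0,-1],
    [0,0,0,0.008,0,0,-1],
    [0,0,0,0.008,0,0,-1],
    [0,0,0,0.008,0,0,-1],
    [0,0,0,0.008,0,0,-1],
    [0,0,0,0.006,0,0,-1],
  ],
)

```text
clock: 33.47
tcp_pos: [0.5221, 0.1254, 0.0858]
orientation: [2.291, 2.148, -0.001]
contact_force: [-0.1, -6.2, 8.1]
grip_width: 0.0118
gripper_force: 99.9
```

>>> apply_moves(
  moves=[
    [0,0,0,0.006,0,0,-1],
    [0,0,0,0.008,0,0,-1],
    [0,0,0,0.008,0,0,-1],
    [0,0,0,0.006,0,0,-1],
    [0,0,0,0.004,0,0,-1],
    [0,0,0,0.003,0,0,-1],
    [0,0,0,0,0,0,-1],
    [0,0,0,0,0,0,-1],
  ],
)

```text
clock: 34.13
tcp_pos: [0.5243, 0.1607, 0.0858]
orientation: [2.291, 2.148, 0.0]
contact_force: [-0.3, -2.9, 7.4]
grip_width: 0.0119
gripper_force: 99.7
```

```bash
python3 st.py .525 .178 .085 -3.7
```

```text
t 34.1333 tcp [0.5243 0.1607 0.0858] yaw of tool y -3.7 tilt z [ 6.e-04 -6.e-04 -1.e+00] w 0.0119 joints [-0.4   0.46 -0.01  1.98  0.01  0.7  -0.48]
delta in tool axes [ 0.0174 -0.0004  0.0008]
turn units 0.0
```

>>> apply_moves(
  moves=[
    [0,0,0,0.005,0,0,-1],
    [0,0,0,0.004,0,0,-1],
    [0,0,0,0.003,0,0,-1],
    [0,0,0,0.002,0,0,-1],
    [0,0,0,0.002,0,0,-1],
    [0,0,0,0,0,0,-1],
    [0,0,0,0,0,0,-1],
    [0,0,0,0,0,0,-1],
  ],
)

```text
clock: 34.8
tcp_pos: [0.5253, 0.176, 0.0858]
orientation: [2.291, 2.148, -0.001]
contact_force: [-0.3, -5.5, 8.6]
grip_width: 0.012
gripper_force: 99.9
```

>>> apply_moves(
  moves=[
    [0,0,0,0.002,0,0,-1],
    [0,0,0,0.001,0,0,-1],
    [0,0,0,0,0,0,-1],
    [0,0,0,0,0,0,-1],
    [0,0,0,0,0,0,-1],
    [0,0,0,0,0,0,-1],
    [0,0,0,0,0,0,-1],
    [0,0,0,0,0,0,-1],
  ],
)

```text
clock: 35.47
tcp_pos: [0.5254, 0.1779, 0.0858]
orientation: [2.292, 2.146, -0.003]
contact_force: [0.1, -6.4, 9.2]
grip_width: 0.0119
gripper_force: 100.0
```

>>> apply_moves(
  moves=[
    [0,0,0,0.002,0,0,-1],
    [0,0,0,0,0,0,-1],
    [0,0,0,0.002,0,0,-1],
    [0,0,0,0,0,0,-1],
    [0,0,0,0,0,0,-1],
    [0,0,0,0,0,0,-1],
    [0,0,0,0,0,0,-1],
    [0,0,0,0,0,0,-1],
  ],
)

```text
clock: 36.13
tcp_pos: [0.5254, 0.1781, 0.0858]
orientation: [2.293, 2.142, -0.009]
contact_force: [-2.5, -16.6, 15.1]
grip_width: 0.0117
gripper_force: 100.8
```

>>> apply_moves(
  moves=[
    [0,0,0,0.002,0,0,-1],
    [0,0,0,0,0,0,-1],
    [0,0,0,0,0,0,-1],
    [0,0,0,0,0,0,-1],
    [0,0,0,0,0,0,-1],
    [0,0,0,0,0,0,-1],
    [0,0,0,0,0,0,-1],
    [0,0,0,0,0,0,-1],
  ],
)

```text
clock: 36.8
tcp_pos: [0.5253, 0.1781, 0.0858]
orientation: [2.294, 2.14, -0.013]
contact_force: [-3.3, -20.5, 17.2]
grip_width: 0.0115
gripper_force: 101.3
```

>>> apply_moves(
  moves=[
    [0,0,0,-0.005,0,0,-1],
    [0,0,0,0,0,0,-1],
    [0,0,0,0,0,0,-0.3],
    [0,0,0,0,0,0,-0.3],
    [0,0,0,0,0,0,-0.3],
    [0,0,0,0,0,-0.02,-0.3],
    [0,0,0,0,0,-0.035,-0.3],
    [0,0,0,0,0,-0.035,-0.3],
  ],
  grip_force=30,
)

```text
clock: 37.47
tcp_pos: [0.5239, 0.1811, 0.175]
orientation: [-2.289, -2.149, 0.005]
contact_force: [1.0, 0.6, -1.1]
grip_width: 0.0298
gripper_force: 0.0
```

>>> apply_moves(
  moves=[
    [0,0,0,0,0,-0.035,-1],
    [0,0,0,0,0,-0.04,-1],
    [0,0,0,0,0,-0.02,-1],
    [0,0,0,-0.02,0,0,-1],
    [0,0,0,-0.04,0,0,-1],
    [0,0,0,-0.04,0,0,-1],
    [0,0,0,0,0,0,-1],
    [0,0,0,0,0,0,-1],
  ],
)

```text
clock: 38.13
tcp_pos: [0.5187, 0.0787, 0.2703]
orientation: [2.297, 2.144, 0.0]
contact_force: [-0.5, 0.1, 0.1]
grip_width: 0.0
gripper_force: 0.0
```

```bash
python3 - <<'E'
from h import *
T=np.load('wbox.npz')['T']
H=xf(np.array([[.128,.055,.181],[.104,.055,.0965],[0.128,.033,.181],[.128,.077,.181]]),(.525,.178,np.radians(-3.7),0))
print(w2pix((calibration('wrist'),T),H).round(0).tolist())
cT=campose('wrist'); im=grab_frame('wrist')
L=xf(MODEL['lid_panel'][0][1::2],(.525,.178,np.radians(-3.7),.07))[[0,1,3,2]]
cv2.polylines(im,[w2pix(cT,L).round().astype(np.int32)],True,(0,0,255),1)
cv2.imwrite('pics/home.png',im[:300])
E
python3 st.py .698 .222 .25 -3.7
```

```text
[[524.0, 103.0], [436.0, 114.0], [516.0, 141.0], [532.0, 63.0]]
t 38.1833 tcp [0.5188 0.0809 0.2703] yaw of tool y -3.8 tilt z [ 0.e+00  8.e-04 -1.e+00] w 0.0001 joints [-0.32  0.19  0.05  1.87 -0.01  1.08 -0.33]
delta in tool axes [0.1526 0.1696 0.0204]
turn units -0.01
```

View pics/home.png

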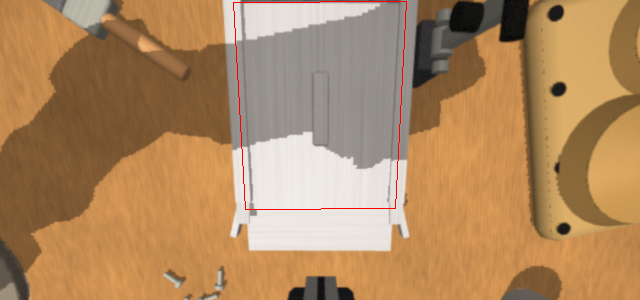

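>>> apply_moves(
  moves=[
    [0,0,0,0,0.034,0,-1],
    [0,0,0,0,0.034,0,-1],
    [0,0,0,0,0.034,0,-1],
    [0,0,0,0.01,0.034,0,-1],
    [0,0,0,0.0126,0.034,0,-1],
    [0,0,0,0.035,0,0,-1],
    [0,0,0,0.035,0,0,-1],
    [0,0,0,0.035,0,0,-1],
  ],
)

```text
clock: 38.85
tcp_pos: [0.6967, 0.2008, 0.269]
orientation: [-2.289, -2.149, 0.0]
contact_force: [1.0, 1.0, -0.1]
grip_width: 0.0003
gripper_force: 0.0
```

>>> apply_moves(
  moves=[
    [0,0,0,0.025,0,0,-1],
    [0,0,0,0,0,0,-1],
    [0,0,0,0,0,0.035,-1],
    [0,0,0,0,0,0.035,-1],
    [0,0,0,0,0,0.02,-1],
    [0,0,0,0,0,0.006,-1],
    [0,0,0,0,0,0,-1],
    [0,0,0,0,0,0,-1],
  ],
)

```text
clock: 39.52
tcp_pos: [0.6988, 0.2232, 0.1752]
orientation: [-2.291, -2.15, -0.002]
contact_force: [0.0, -0.0, -0.3]
grip_width: 0.0
gripper_force: 0.0
```

```bash
python3 st.py .698 .222 .172 -3.7
```

```text
t 39.5167 tcp [0.6988 0.2232 0.1752] yaw of tool y -3.6 tilt z [ 8.e-04  1.e-03 -1.e+00] w 0.0 joints [-0.43  0.62  0.05  1.45 -0.03  1.07 -0.43]
delta in tool axes [-0.0012 -0.0007  0.0032]
turn units 0.01
```

>>> apply_moves(
  moves=[
    [0,0,0,0,-0.014,0.005,-1],
    [0,0,0,0,-0.014,0,-1],
    [0,0,0,0,-0.014,0,-1],
    [0,0,0,0,-0.014,0,-1],
    [0,0,0,0,-0.014,0,-1],
    [0,0,0,0,-0.014,0,-1],
    [0,0,0,0,-0.014,0,-1],
    [0,0,0,0,-0.014,0,-1],
  ],
)

```text
clock: 40.18
tcp_pos: [0.5884, 0.23, 0.1724]
orientation: [2.291, 2.147, 0.01]
contact_force: [1.1, -0.7, 1.0]
grip_width: 0.0001
gripper_force: 0.5
```

```bash
python3 st.py; python3 - <<'E'
from h import *
cv2.imwrite('pics/cl.png',np.hstack([cv2.resize(grab_frame('side')[90:250,180:340],None,fx=2.4,fy=2.4),cv2.resize(grab_frame('scene')[130:290,340:500],None,fx=2.4,fy=2.4)]))
E
```

```text
t 40.1833 tcp [0.5884 0.23   0.1724] yaw of tool y -3.7 tilt z [ 0.0059  0.0027 -1.    ] w 0.0001 joints [-0.5   0.46  0.04  1.73 -0.02  0.95 -0.52]
```

View pics/cl.png

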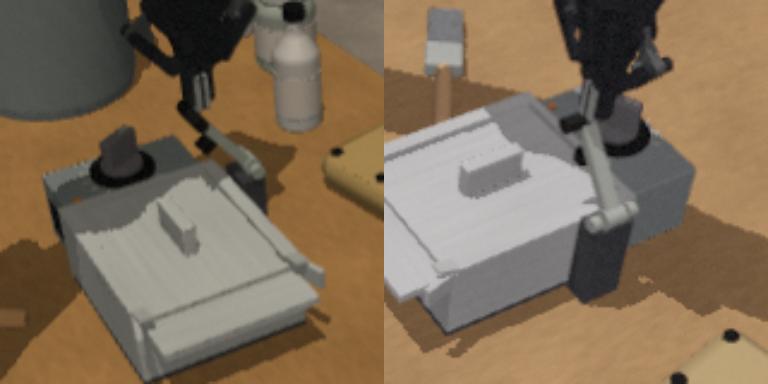

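The arm now leans over the lid, with the fingertip on top of it. Pressing down.

>>> apply_moves(
  moves=[
    [0,0,0,0,-0.007,0.004,-1],
    [0,0,0,0,-0.007,0.008,-1],
    [0,0,0,0,-0.007,0.01,-1],
    [0,0,0,0,-0.005,0.012,-1],
    [0,0,0,0,0,0.012,-1],
    [0,0,0,0,0,0.01,-1],
    [0,0,0,0,0,0.006,-1],
    [0,0,0,0,0,0.002,-1],
  ],
)

```text
clock: 40.95
tcp_pos: [0.5603, 0.2303, 0.1037]
orientation: [-2.292, -2.147, 0.003]
contact_force: [-0.7, -0.4, 0.4]
grip_width: 0.0001
gripper_force: 0.6
```

>>> apply_moves(
  moves=[
    [0,0,0,0,0,0.002,-1],
    [0,0,0,0,0,0.002,-1],
    [0,0,0,0,0,0,-1],
    [0,0,0,0,0,0.001,-1],
    [0,0,0,0,0,0,-1],
    [0,0,0,0,0,0,-1],
    [0,0,0,0,0,0,-1],
    [0,0,0,0,0,0,-1],
  ],
)

```text
clock: 41.62
tcp_pos: [0.5614, 0.2307, 0.1016]
orientation: [2.292, 2.147, 0.002]
contact_force: [-2.3, -0.8, 7.3]
grip_width: -0.0001
gripper_force: 3.8
```

```bash
python3 st.py .549 .232 .1
```

```text
t 41.6167 tcp [0.5614 0.2307 0.1016] yaw of tool y -3.7 tilt z [ 1.5e-03  5.0e-04 -1.0e+00] w -0.0001 joints [-0.51  0.51  0.03  1.83 -0.02  0.79 -0.54]
delta in tool axes [ 0.0005 -0.0125  0.0015]
```

>>> apply_moves(
  moves=[
    [0,0,0,0,0,0.002,-1],
    [0,0,0,0,0,0,-1],
    [0,0,0,0,0,0,-1],
    [0,0,0,0,0,-0.02,-1],
    [0,0,0,0,0,-0.035,-1],
    [0,0,0,0,0,-0.035,-1],
    [0,0,0,0,0,-0.03,-1],
    [0,0,0,0,-0.03,0,-1],
  ],
)

```text
clock: 42.28
tcp_pos: [0.5387, 0.2331, 0.2256]
orientation: [2.293, 2.139, 0.023]
contact_force: [0.7, 0.2, 1.0]
grip_width: 0.0
gripper_force: 0.0
```

>>> apply_moves(
  moves=[
    [0,0,0,0,0,0,-1],
    [0,0,0,0,0,0,-1],
    [0,0,0,0,0,0,-1],
    [0,0,0,0,0,0,-1],
    [0,0,0,0,0,0,-1],
    [0,0,0,0,0,0,-0.2],
    [0,0,0,0,0,0,-0.2],
    [0,0,0,0,0,0,-0.2],
  ],
)

```text
clock: 42.95
tcp_pos: [0.5309, 0.2325, 0.218]
orientation: [-2.293, -2.148, 0.001]
contact_force: [-0.1, -0.3, 0.5]
grip_width: 0.0338
gripper_force: 0.0
```

```bash
python3 st.py .534 .3177 .2 86.3; python3 - <<'E'
from h import *
cT=campose('wrist'); im=grab_frame('wrist')
def L(p,c): cv2.polylines(im,[w2pix(cT,xf(np.array(p)/1000,(.525,.178,np.radians(-3.7),0))).round().astype(np.int32)],True,c,1)
L([[-21,133,119],[21,133,119],[21,147,119],[-21,147,119]],(0,0,255)); L([[16,33,104],[16,77,104]],(0,255,0))
cv2.imwrite('pics/dial.png',im[:400])
E
```

```text
t 42.95 tcp [0.5309 0.2325 0.218 ] yaw of tool y -3.7 tilt z [-3.e-04 -2.e-04 -1.e+00] w 0.0338 joints [-0.54  0.33  0.03  1.81 -0.01  1.   -0.58]
delta in tool axes [ 0.0852 -0.0025  0.018 ]
turn units 14.99
```

View pics/dial.png

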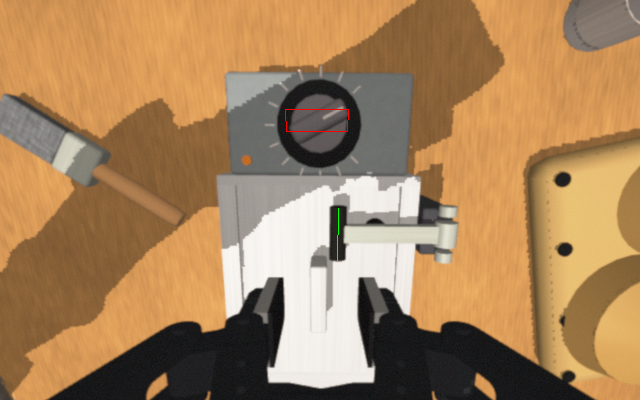

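The clamp lies right down, with its handle on the predicted line at (339,233). The dial bar lies from about (292,138) to (347,108), so I measure its angle.

```bash
python3 - <<'E'
from h import *
cT=campose('wrist'); im=grab_frame('wrist'); g=cv2.cvtColor(im,cv2.COLOR_BGR2GRAY)
x0,y0=270,75; c=cv2.resize(g[y0:y0+100,x0:x0+100],None,fx=4,fy=4,interpolation=cv2.INTER_CUBIC)
for l in cv2.createLineSegmentDetector().detect(c)[0][:,0]:
    p=l.reshape(2,2)/4+[x0,y0]; w=[pix2w(cT,*a,.119)[:2] for a in p]; d=w[1]-w[0]
    if np.linalg.norm(d)>.016: print(p.round(0).tolist(),(np.linalg.norm(d)*1000).round(0),'world ang',np.degrees(np.arctan2(d[1],d[0])).round(1)%180)
b=cv2.resize(im[60:185,250:390],None,fx=4,fy=4,interpolation=cv2.INTER_CUBIC); cv2.imwrite('pics/dz.png',cv2.convertScaleAbs(b,alpha=1.8))
E
```

```text
(no output)
```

View pics/dz.png

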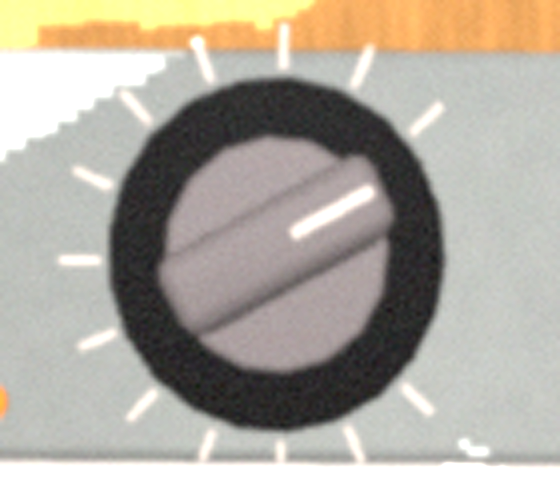

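The bar runs about 25° counter-clockwise from world x (white mark at the upper right). The grasp needs tool y at about 115°.

>>> apply_moves(
  moves=[
    [0,0,0,0.025,-0.0025,0,0],
    [0,0,0,0.035,0,0,0],
    [0,0,0,0.0252,0,0,0],
    [0,0,-1,0,0,0,0],
    [0,0,-1,0,0,0,0],
    [0,0,-1,0,0,0,0],
    [0,0,-1,0,0,0,0],
    [0,0,-1,0,0,0,0],
  ],
)

```text
clock: 43.72
tcp_pos: [0.5338, 0.3179, 0.2182]
orientation: [1.651, 2.673, -0.0]
contact_force: [0.3, -0.0, -0.7]
grip_width: 0.0426
gripper_force: 0.0
```

>>> apply_moves(
  moves=[
    [0,0,-1,0,0,0,0],
    [0,0,-1,0,0,0,0],
    [0,0,-1,0,0,0,0],
    [0,0,-1,0,0,0,0],
    [0,0,-1,0,0,0,0],
    [0,0,-1,0,0,0,0],
    [0,0,-1,0,0,0,0],
    [0,0,-1,0,0,0,0],
  ],
)

```text
clock: 44.38
tcp_pos: [0.5338, 0.3178, 0.2182]
orientation: [-0.422, -3.113, 0.0]
contact_force: [0.3, -0.3, -0.1]
grip_width: 0.0426
gripper_force: 0.0
```

>>> apply_moves(
  moves=[
    [0,0,-1,0,0,0,0],
    [0,0,-1,0,0,0,0],
    [0,0,-1,0,0,0,0],
    [0,0,-1,0,0,0,0],
    [0,0,-1,0,0,0,0],
    [0,0,-1,0,0,0,0],
    [0,0,-0.73,0,0,0,0],
    [0,0,0,0,0,0,0],
  ],
)

```text
clock: 45.05
tcp_pos: [0.5339, 0.3177, 0.2182]
orientation: [0.674, -3.068, -0.0]
contact_force: [-0.1, 0.8, -0.3]
grip_width: 0.0425
gripper_force: 0.0
```

```bash
python3 st.py .534 .3177 .094 114.7
```

```text
t 45.05 tcp [0.5339 0.3177 0.2182] yaw of tool y 114.8 tilt z [-2.e-04  1.e-04 -1.e+00] w 0.0425 joints [-0.33  0.43 -0.41  1.68  0.19  1.07  1.2 ]
delta in tool axes [-1.000e-04 -0.000e+00  1.242e-01]
turn units 0.02
```

>>> apply_moves(
  moves=[
    [0,0,0,0,0,0.035,0],
    [0,0,0,0,0,0.035,0],
    [0,0,0,0,0,0.03,0],
    [0,0,0,0,0,0.016,0],
    [0,0,0,0,0,0.008,0],
    [0,0,0,0,0,0,0],
    [0,0,0,0,0,0,-1],
    [0,0,0,0,0,0,-1],
  ],
  grip_force=60,
)

```text
clock: 45.72
tcp_pos: [0.5348, 0.3186, 0.096]
orientation: [-0.669, 3.067, 0.002]
contact_force: [-0.6, 0.3, 0.6]
grip_width: 0.0195
gripper_force: 0.0
```

>>> apply_moves(
  moves=[
    [0,0,0,0,0,0,-1],
    [0,0,0,0,0,0,-1],
    [0,0,0,0,0,0,-1],
    [0,0,0.5,0,0,0,-1],
    [0,0,0.8,0,0,0,-1],
    [0,0,0.8,0,0,0,-1],
    [0,0,0.8,0,0,0,-1],
    [0,0,0.8,0,0,0,-1],
  ],
)

```text
clock: 46.38
tcp_pos: [0.5356, 0.3173, 0.0963]
orientation: [-0.059, 3.138, 0.0]
contact_force: [1.5, -4.4, 6.8]
grip_width: 0.0128
gripper_force: 60.3
```

```bash
python3 st.py; python3 -c "
from h import *
o=telemetry.get_obs();print(o['moment'],o['contact_force'])"
```

```text
t 46.3833 tcp [0.5356 0.3173 0.0963] yaw of tool y 92.1 tilt z [ 3.4e-03  3.0e-04 -1.0e+00] w 0.0128 joints [-0.43  0.56 -0.28  1.78  0.2   0.83  0.8 ]
[-0.79735817 -0.21179991  0.05257012] [ 1.48666649 -4.41376418  6.83653372]
```

>>> apply_moves(
  moves=[
    [0,0,0.8,0,0,0,-1],
    [0,0,0.8,0,0,0,-1],
    [0,0,0.8,0,0,0,-1],
    [0,0,0.8,0,0,0,-1],
    [0,0,0.8,0,0,0,-1],
    [0,0,0.8,0,0,0,-1],
    [0,0,0.8,0,0,0,-1],
    [0,0,0.8,0,0,0,-1],
  ],
)

```text
clock: 47.05
tcp_pos: [0.5355, 0.3167, 0.0963]
orientation: [0.977, 2.983, 0.001]
contact_force: [1.1, -4.1, 7.7]
grip_width: 0.0125
gripper_force: 60.4
```

>>> apply_moves(
  moves=[
    [0,0,0.8,0,0,0,-1],
    [0,0,0.8,0,0,0,-1],
    [0,0,0.8,0,0,0,-1],
    [0,0,0.8,0,0,0,-1],
    [0,0,0.8,0,0,0,-1],
    [0,0,0.8,0,0,0,-1],
    [0,0,0.8,0,0,0,-1],
    [0,0,0.8,0,0,0,-1],
  ],
)

```text
clock: 47.72
tcp_pos: [0.5352, 0.3164, 0.0963]
orientation: [1.904, 2.496, 0.001]
contact_force: [-1.8, -6.7, 9.8]
grip_width: 0.0128
gripper_force: 60.6
```

```bash
python3 st.py; python3 -c "
from h import *
o=telemetry.get_obs();print(o['moment'],o['contact_force'],o['tau'][-1])"
```

```text
t 47.7167 tcp [0.5352 0.3164 0.0963] yaw of tool y 15.3 tilt z [ 2.2e-03 -6.0e-04 -1.0e+00] w 0.0128 joints [-0.67  0.54  0.05  1.8  -0.03  0.8  -0.34]
[-1.44320103  0.04254179  0.12158665] [-1.79871343 -6.65483919  9.80935214] 1.0621534287929535
```

>>> apply_moves(
  moves=[
    [0,0,0.8,0,0,0,-1],
    [0,0,0.8,0,0,0,-1],
    [0,0,0.8,0,0,0,-1],
    [0,0,0.4,0,0,0,-1],
    [0,0,0.4,0,0,0,-1],
    [0,0,0,0,0,0,-1],
    [0,0,0,0,0,0,-1],
    [0,0,0,0,0,0,-1],
  ],
)

```text
clock: 48.38
tcp_pos: [0.5349, 0.3164, 0.0962]
orientation: [2.289, 2.149, 0.001]
contact_force: [-1.9, -7.0, 10.5]
grip_width: 0.013
gripper_force: 60.8
```

```bash
python3 st.py; python3 -c "
from h import *
o=telemetry.get_obs();print(o['moment'],o['contact_force'],o['tau'][-1])"
```

```text
t 48.3833 tcp [0.5349 0.3164 0.0962] yaw of tool y -3.6 tilt z [ 1.7e-03 -8.0e-04 -1.0e+00] w 0.013 joints [-0.73  0.54  0.13  1.81 -0.09  0.8  -0.62]
[-1.51698162  0.22112663  0.16287832] [-1.89161474 -6.99282487 10.47795422] -0.10027316166087985
```

>>> apply_moves(
  moves=[
    [0,0,0.4,0,0,0,-1],
    [0,0,0.4,0,0,0,-1],
    [0,0,0.4,0,0,0,-1],
    [0,0,0.4,0,0,0,-1],
    [0,0,0.4,0,0,0,-1],
    [0,0,0,0,0,0,-1],
    [0,0,0,0,0,0,-1],
    [0,0,0,0,0,0,-1],
  ],
)

```text
clock: 49.05
tcp_pos: [0.5349, 0.3176, 0.0966]
orientation: [2.491, 1.91, 0.003]
contact_force: [-0.4, -6.3, 11.1]
grip_width: 0.013
gripper_force: 150.9
```

```bash
python3 st.py; python3 -c "
from h import *
o=telemetry.get_obs();print(o['moment'],o['contact_force'],o['tau'][-1])"
```

```text
t 49.05 tcp [0.5349 0.3176 0.0966] yaw of tool y -15.0 tilt z [ 0.0034 -0.001  -1.    ] w 0.013 joints [-0.78  0.55  0.19  1.81 -0.13  0.8  -0.79]
[-1.3658114   0.19919302  3.09973263] [-0.40087305 -6.32692235 11.08294963] -3.0766814947128296
```

The moment about z jumped to 3.1 N m, so the end stop is reached. Easing off, releasing and rising.

>>> apply_moves(
  moves=[
    [0,0,-0.8,0,0,0,-1],
    [0,0,-0.8,0,0,0,-1],
    [0,0,0,0,0,0,-1],
    [0,0,0,0,0,0,0],
    [0,0,0,0,0,0,0],
    [0,0,0,0,0,0,0],
    [0,0,0,0,0,0,0],
    [0,0,0,0,0,-0.01,0],
  ],
)

```text
clock: 49.72
tcp_pos: [0.5324, 0.3173, 0.1027]
orientation: [-2.333, -2.103, 0.006]
contact_force: [0.2, -0.9, 0.4]
grip_width: 0.0427
gripper_force: 0.0
```

>>> apply_moves(
  moves=[
    [0,0,0,0,0,-0.025,0],
    [0,0,0,0,0,-0.035,0],
    [0,0,0,0,0,-0.035,0],
    [0,0,0,0,0,-0.03,0],
    [0,0,0,-0.03,0,0,0],
    [0,0,0,-0.035,0,0,0],
    [0,0,0,-0.02,0,0,0],
    [0,0,0,0,0,0,0],
  ],
)

```text
clock: 50.38
tcp_pos: [0.5254, 0.2274, 0.2304]
orientation: [2.34, 2.094, -0.001]
contact_force: [0.5, -0.3, 0.6]
grip_width: 0.0427
gripper_force: 0.0
```

```bash
python3 st.py; python3 - <<'E'
from h import *
cT=campose('wrist'); im=grab_frame('wrist')
def L(p,c): cv2.polylines(im,[w2pix(cT,xf(np.array(p)/1000,(.525,.178,np.radians(-3.7),0))).round().astype(np.int32)],True,c,1)
L([[-7,119,119],[7,119,119],[7,161,119],[-7,161,119]],(0,0,255))
cv2.imwrite('pics/end.png',cv2.resize(im[40:290,200:480],None,fx=2.2,fy=2.2))
E
```

```text
t 50.3833 tcp [0.5254 0.2274 0.2304] yaw of tool y -6.3 tilt z [ 5.0e-04 -1.9e-03 -1.0e+00] w 0.0427 joints [-0.68  0.31  0.2   1.82 -0.07  1.02 -0.56]
```

View pics/end.png

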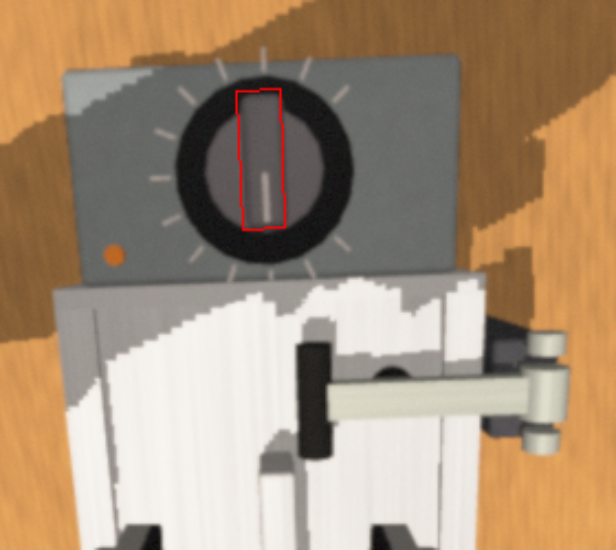

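The picture shows the dial bar along the box's y with the mark pointing down at (266,200), which is the end stop. The clamp is down and the lid is home.

```bash
python3 -c "
from h import *
print(order.hand_in())"
```

```text
the job is handed in; nothing more can be done
None
```

The job is handed in with all the steps done: the dome, bar and hex are in the box (no plug or bracket was on the bench), the lid is home, the clamp is down, and the dial is at its clockwise stop; the hand-in returned no verdict.

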